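Neutral, unclamp and unload the tapping machine

ROBOT

A 6-joint arm with a two-finger parallel gripper is mounted at the origin on the work surface. World frame = base frame: x ahead of the robot, y to its left, z up, the work surface at z = 0. Lengths are in m, angles in degrees, forces in N, time in s.
With the tool pointing down it reaches from about 0.325 to 0.775 m from the base axis. Payload 9.3 kg.
Tool frame: the origin (TCP) lies midway between the tips of the shut fingers; the grasp point (between the pads) lies 19 mm behind it; x points along the fingers, y is the direction in which the jaws open and shut, and the axes are right-handed (so a half turn about x gives the same grasp; the last joint's range is limited). The gripper opens to 85 mm and grips with 20 to 120 N. Pads are 22 mm wide; open, the fingers measure 114 mm over their backs; the gripper's body (76 mm by 85 mm) begins 54 mm behind the grasp point. The pads swing forward as they close: fully open they stand 13 mm farther back than shut.
Start: joints at [55.543, 14.817, 1.232, 76.415, 0, 81.257], TCP at [0.239, 0.496, 0.231] pointing down, gripper open.
Joint ranges: [-174.27, 174.27], [-52.1, 104.24], [-59.71, 78.15], [-110.17, 111.67], [-87.03, 83.33], [-180, 180]. Speed limits (degrees/s): [127.2, 127.2, 159.86, 180, 180, 180].

INTERFACE

Orientations are given as [roll, pitch, yaw] about the fixed x, y, z axes, in that order (R = Rz(yaw) Ry(pitch) Rx(roll)).
In Python, from station import ctrl gives the robot as it stands. The module is installed in compiled form; this text tells all that it offers.
- The arm moves only by the shell command python3 -m jog 'ROWS' [OPENING] [FORCE]. ROWS is JSON, a list of rows, each a list of 2 entries, a list of its own where there are three numbers: the shift along the tool's x, y, z in cm, then the turn about the tool's x in degrees. In form: [[[x, y, z], spin], ...]. A call has 1 to 10 rows; each row is the pose to reach, as a shift and turn from the pose commanded when the call began, along the tool's axes at that moment; what a row does not reach only later rows make up. A row lasts 1/12 s, in which the tool goes at most 41.7 mm and 7.16 degrees, less where a joint would pass 70% of its speed; a pose out of reach is approached as far as the arm can. A call with a gripper value outside its range is refused whole. OPENING is the finger opening in cm, from 0 to 8.54, set as the call begins (- or left out, the last holds). The fingers move at their own pace and stop on an object; FORCE is the grip in N (left out, the last holds). Time passes only in rows, so rows that repeat a pose let the fingers close. It gives the time, the measured TCP pose, the force and the opening at its end, in the units of the state.
- ctrl.get_state(): the state, without advancing time (a new reading comes with each control period).
- ctrl.read_camera(name): name is "scene" or "side" or "wrist"; returns (picture, depth): 420x560x3 uint8, red, green, blue; 420x560 float32, m along the optical axis (not along the pixel's ray), 0 where there is no reading.
- ctrl.calibration(name): a dict with "K" (3x3 intrinsics, pixels), "dist" ([k1, k2, p1, p2, k3] as OpenCV has them; the pictures are not rectified), "xyz" and "attitude" of the camera in the world; the wrist camera has in their place "mount" (4x4, takes a point from camera to tool coordinates, whose origin is the TCP and whose axes are the tool frame's). Camera axes: x right, y up, looking along -z (the intrinsics and any distortion apply to the point x, -y, -z); pixel columns grow to the right and rows downward; lengths in m; the calibration is good to about 2 mm. A picture is of the moment at which its call begins: read the wrist's pose just before it. calibration takes no time and is no camera call.
- ctrl.close_job(): hands the job in, once; it reports no verdict.
The state is a dict: "t": time; "joints": joint angles; "joint_vel": joint speeds; "joint_torque": joint torques, N m; "tool_pos": TCP position; "orientation": TCP orientation; "force": force on the tool from outside, world axes, zero at the start; "ft_torque": the same for the moment, N m; "width": opening from 0.0 (shut) to 1.0 (fully open).
Only numpy, scipy, OpenCV 4.12 (cv2) and the standard library are available. Lean on these libraries where they do the work, as an engineer would, in place of code of your own. Each camera call takes 0.05 s, during which the arm holds its last target.

TASK

Unload the bench tapping machine. First pull its selector rod out from the in position to neutral, the middle click, without running through to the out click; only then flip up the spring hold-down finger so that it stays up, take the exhaust flange out and lay it gently, flat, across the two battens of the finished-parts tray beside the flange already there. Leave the selector in neutral and the finger up, keep everything off the tap and chuck, and do not disturb the finished flange or the other things on the bench.

Things in the scene. Friction and masses are not known exactly. Their poses are not given: they have to be found in the camera images.
- machine: Bench tapping machine, bolted down. Origin on the bench (z 0) under the tap's axis. Its axes: column to -y, selector rod and free end of the flange to -x (roughly to the robot), open front to +y. In mm: base plate x -90..90, y -225..125, top z 30; column radius 24 at (0,-165), up to z 530; gear head x -60..60, y -190..50, z 200..325; motor radius 65 at (0,-255), z 152..322.
- guard_edge (a point): Lower -x edge of the dark belt guard, over the selector rod; axes as the machine. In machine mm the guard is x -85..80, y -263..53, z 326..388. It overhangs the rod, so the rod's knob is out of reach of a vertical tool; leaning back 25 to 45 degrees from the machine it can be had. The feed handle's spokes are on the far side, x 60..107, y -157..57, z 143..357.
- riser_top (a point): Top of the fixture's riser block right under the tap, z 65; axes as the machine. In machine mm: riser x -55..30, y -17..17 on a sole plate x -65..75, y -38..38, top z 36; end stop x 17.5..29.5 and side fences x -18..8 at y 23..31 and -31..-23, tops at z 71; post of the hold-down x -38..2, y 89..119, top z 92. The gear head is 135 mm above.
- selector (a joint): Drive selector rod, slides level along the machine's x axis; grows as it is pulled out (to the machine's -x). In m: sprung ball-detent clicks at 0 (in), 0.014 (middle, neutral) and 0.028 (out); stops at -0.003 and 0.031. It takes about 9 N to leave a click; once past half-way (7 mm) the rod is drawn to the next click by itself. Starts in the in click.
- selector_knob (a point): Centre of the black cylindrical knob on the outer end of the selector rod: 26 mm diameter, 22 mm long, axis along the rod (machine x), 262 mm above the bench; moves with the rod. The rod behind it is 12 mm thick. With the rod in, 37 mm is clear between the knob and the gear head, 25 mm to the rod's gland (34 mm diameter).
- holddown (a joint): Spring hold-down finger, rad: 0 with its toe on the flange, grows as the toe lifts, stop at 1.5 (upright). Its over-centre spring presses it down below 0.7 rad and swings it on up, and keeps it there, above 0.7. It takes about 0.4 N m, some 10 N at its knob, to start lifting.
- holddown_knob (a point): Centre of the black ball knob (22 mm) on a short stem on top of the finger; with the finger down 114 mm above the bench, 45 mm towards -y of the hinge and 31 mm above it. As the finger lifts it swings up and over towards the machine's +y. The steel finger is 16 mm wide, 9 mm thick, 96 mm long from the hinge. With it down, the tap is 53 mm from the knob in -y, 18 mm in +x.
- holddown_hinge (a point): Point on the hinge axis of the hold-down finger (axis along the machine's x axis), on its post at the open front (+y) of the machine, 83 mm above the bench. The point's axes are the machine's.
- flange_center (a point): Centre (half-way up) of the loose steel exhaust flange: flat oval plate 116 x 44 x 10 mm, sides parallel over its middle 72 mm, 28 mm bore, a bolt hole near each end; 0.2 to 0.45 kg. x its long axis, z up. At first level on the riser, underside 65 mm up, +x end under the tap (21 mm below its tip) and the toe, -x end free: 45 mm overhang the riser, 29 mm clear below.
- flange: The same flange; origin at the centre of its underside.
- tap: Tap (8 mm thick, tip 96 mm above the bench) and its chuck (radius 18 mm, z 118..188 mm above the bench) on the axis of the machine's origin; must not be touched.
- tray: Finished-parts tray, fixed: shallow aluminium tray 220 (x) x 190 (y) x 32 mm, wall and floor 4 mm, with two wooden battens 10 mm wide, 180 mm long along its y axis at x -16 and +16 mm, tops 24 mm above the bench. Origin: centre of its underside, on the bench. +x points away from the robot. The half with y below 0 is free for the flange.
- tray_rack (a point): Point in the middle of the tray between the battens, at the height of their tops (24 mm above the bench); axes as the tray.
- done_flange_center (a point): Centre of the finished flange, same shape and size as the other, lying across the battens in the tray's +y half with its long axis along the tray's x. A bystander.
- bin: Blue plastic scrap bin 160 x 148 x 85 mm, fixed; origin at the centre of its underside. Tray and bin may stand in either of two places on the left.
- spraycan: Spray can, radius 30, 190 mm tall, upright; origin at the centre of its underside. A bystander.
- pastejar: Squat jar of cutting paste, radius 28, 55 mm tall; origin at the centre of its underside. A bystander.
- oiler: Red pump oil can, radius 36, 105 mm tall with a thin brass spout up to 168 mm; origin at the centre of its underside. A bystander.
- spanner: Spanner lying flat, 170 mm; origin under its middle. A bystander.
- screwdriver: Black-handled screwdriver lying flat, 190 mm; origin under its middle. A bystander.
- tapbox: Small cardboard box 110 x 70 x 30 mm; origin at the centre of its underside. A bystander.
Mind the look-alikes: they are no part of the job. Leave any black or red look-alike of the flange alone.

How it is judged:
By the outcome, as a careful person would: the job done as asked, in the order asked, and still so for the second after the job is handed in, with the robot touching nothing.
It also fails if it takes over 69 s, if anything falls off the work surface, if the arm or the gripper's body presses on something with over 40 N, if the wrist force passes 120 N, or if a joint passes its speed limit or range.

## Working session

There is one attempt and no reset: what is moved stays moved. The work goes in short steps, Python scripts to look and compute and a shell command to move; the robot and the scene stay as the last step left them, time stands still between calls to the robot, and variables do not carry over. Pictures are saved under pics/ and viewed, and the job is handed in when it is done.

```bash
ls; mkdir -p pics; cat > h.py <<'E'
import numpy as np, cv2
from scipy.spatial.transform import Rotation as R
from station import ctrl
def rot(o): return R.from_euler('xyz',o,degrees=True).as_matrix()
def cam(name,fn=None):
    s=ctrl.get_state(); c=ctrl.calibration(name); p,d=ctrl.read_camera(name)
    K=np.array(c['K']);dist=np.array(c['dist'])
    if 'mount' in c:
        T=np.eye(4);T[:3,:3]=rot(s['orientation']);T[:3,3]=s['tool_pos'];T=T@np.array(c['mount'])
    else:
        T=np.eye(4);T[:3,:3]=rot(c['attitude']);T[:3,3]=c['xyz']
    if fn:
        cv2.imwrite('pics/'+fn+'.png',cv2.cvtColor(p,cv2.COLOR_RGB2BGR)); np.savez('pics/'+fn+'.npz',p=p,d=d,K=K,dist=dist,T=T)
    return p,d,K,dist,T
class V:
    def __init__(s,fn):
        z=np.load('pics/'+fn+'.npz');s.p,s.d,s.K,s.dist,s.T=[z[k] for k in('p','d','K','dist','T')]
    def ray(s,u,v):
        q=cv2.undistortPoints(np.array([[[u,v]]],float),s.K,s.dist)[0,0]
        return s.T[:3,:3]@np.array([q[0],-q[1],-1])
    def pt(s,u,v):
        d=s.d[int(round(v)),int(round(u))]; return s.T[:3,3]+d*s.ray(u,v)
    def atz(s,u,v,z):
        r=s.ray(u,v);o=s.T[:3,3];return o+r*(z-o[2])/r[2]
    def proj(s,P):
        P=np.atleast_2d(P);q=(P-s.T[:3,3])@s.T[:3,:3];q=q*[1,-1,-1]
        return cv2.projectPoints(q.reshape(-1,1,3),np.zeros(3),np.zeros(3),s.K,s.dist)[0][:,0]
    def cloud(s):
        h,w=s.d.shape;uu,vv=np.meshgrid(np.arange(w),np.arange(h))
        q=cv2.undistortPoints(np.stack([uu,vv],-1).reshape(-1,1,2).astype(float),s.K,s.dist)[:,0]
        r=np.c_[q[:,0],-q[:,1],-np.ones(len(q))]*s.d.reshape(-1,1)
        return (s.T[:3,3]+r@s.T[:3,:3].T).reshape(h,w,3)
E
python3 - <<'E'
from h import *
print(ctrl.get_state())
for n in('scene','side','wrist'):
    cam(n,n+'0');c=ctrl.calibration(n);print(n,{k:np.round(v,3).tolist() for k,v in c.items()})
E
```

```text
pics
{'t': 0.0, 'joints': array([ 5.55423971e+01,  1.48499220e+01,  1.18948673e+00,  7.64157811e+01,
       -1.39316778e-04,  8.12573607e+01]), 'joint_vel': array([-0.05093103,  0.02795424, -0.02172386, -0.03119207,  0.03944011,
        0.00460052]), 'joint_torque': array([-3.55113320e-03, -5.55642271e+01,  3.44533253e+01,  1.37175494e-02,
       -3.65395999e-04, -2.42170648e-05]), 'tool_pos': array([0.2384776 , 0.4952928 , 0.23067227]), 'orientation': array([ -98.63790785,   89.92378353, -124.35287136]), 'force': array([ 0.55591611, -0.67896621,  0.45583673]), 'ft_torque': array([0.04678972, 0.06127632, 0.01424849]), 'width': 0.9998401171183079}
scene {'K': [[422.317, 0.0, 280.187], [0.0, 422.317, 202.97], [0.0, 0.0, 1.0]], 'dist': [-0.101, 0.0, 0.0, 0.0, 0.0], 'xyz': [0.516, 0.647, 1.174], 'attitude': [33.111, -0.214, -177.95]}
side {'K': [[394.99, 0.0, 276.527], [0.0, 394.99, 213.889], [0.0, 0.0, 1.0]], 'dist': [-0.117, 0.0, 0.0, 0.0, 0.0], 'xyz': [0.43, 1.005, 0.919], 'attitude': [54.065, -0.675, -173.236]}
wrist {'K': [[292.022, 0.0, 282.786], [0.0, 292.022, 211.181], [0.0, 0.0, 1.0]], 'dist': [-0.031, 0.0, 0.0, 0.0, 0.0], 'mount': [[0.001, 0.325, -0.946, -0.143], [1.0, -0.0, 0.001, -0.0], [0.0, -0.946, -0.325, -0.084], [0.0, 0.0, 0.0, 1.0]]}
```

View pics/scene0.png

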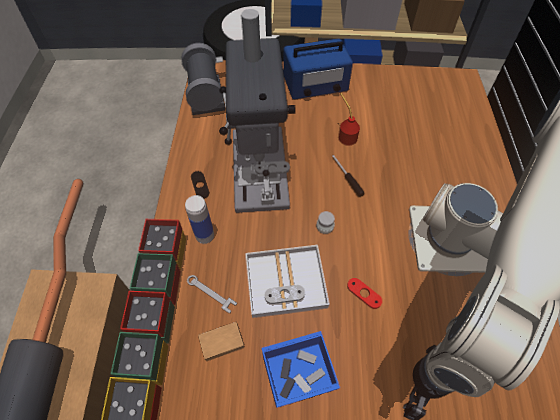

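View pics/side0.png

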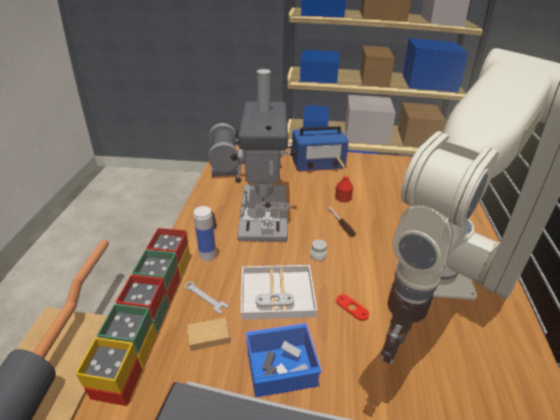

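View pics/wrist0.png

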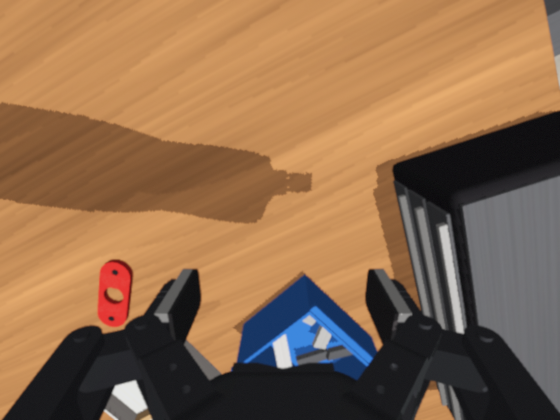

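```bash
python3 - <<'E'
from h import *
for n,(a,b,c,d) in {'scene0':(170,310,0,225),'side0':(190,340,60,250)}.items():
    im=cv2.imread(f'pics/{n}.png')[c:d,a:b]; im=cv2.resize(im,None,fx=3.4 if n[1]=='c' else 3.1,fy=3.4 if n[1]=='c' else 3.1,interpolation=cv2.INTER_CUBIC)[:600] if 0 else cv2.resize(im,None,fx=2.66,fy=2.66,interpolation=cv2.INTER_CUBIC)
    cv2.imwrite(f'pics/crop_{n}.png',im);print(im.shape)
s=V('scene0')
for u,v in[(237,209),(290,207),(285,170),(264,198),(291,109),(285,294),(325,222)]: print(u,v,s.pt(u,v).round(4))
E
```

```text
(598, 372, 3)
(505, 399, 3)
237 209 [ 0.6766 -0.0752  0.0223]
290 207 [ 0.5056 -0.102   0.0026]
285 170 [ 0.5259 -0.1984  0.0757]
264 198 [ 0.5895 -0.0972  0.0583]
291 109 [ 0.5128 -0.2769  0.2738]
285 294 [0.5131 0.1993 0.0021]
325 222 [ 0.3971 -0.0177  0.0553]
```

View pics/crop_scene0.png

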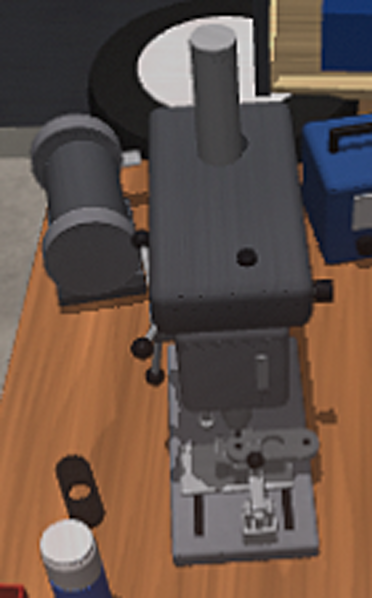

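View pics/crop_side0.png

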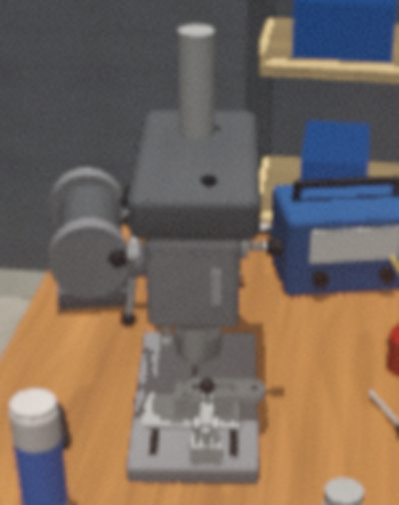

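```bash
cat > fit.py <<'E'
from h import *
from scipy.optimize import least_squares
s=V('scene0');d=V('side0')
S=lambda u,v:((u+.5)/2.66-.5+170,(v+.5)/2.66-.5)
D=lambda u,v:((u+.5)/2.66-.5+190,(v+.5)/2.66-.5+60)
obs=[(s,S(174,549),(90,125,30)),(s,S(318,546),(-90,125,30)),(s,S(255,460),(-18,53,114)),(s,S(322,291),(-108,None,262)),
(d,D(129,470),(90,125,30)),(d,D(257,472),(-90,125,30)),(d,D(207,385),(-18,53,114)),(d,D(275,244),(-108,None,262))]
def world(p,q):
    x,y,z=p;c,n=np.cos(q[2]),np.sin(q[2]);x,y,z=x/1e3,y/1e3,z/1e3
    return np.array([q[0]+c*x-n*y,q[1]+n*x+c*y,z])
def res(q):
    o=[]
    for v,uv,p in obs:
        p=(p[0],q[3]*1e3 if p[1] is None else p[1],p[2])
        o+=list(v.proj(world(p,q))[0]-uv)
    return np.array(o)
r=least_squares(res,[.59,-.2,0.1,0],loss='soft_l1')
if __name__=='__main__':
    print(r.x,np.degrees(r.x[2]));print(res(r.x).reshape(-1,2).round(1))
    q=r.x
    for n,p in dict(ball=(-18,53,114),hinge=(-18,98,83),flend=(-100,0,75),bolt=(-90,0,75)).items(): w=world(p,q);print(n,w.round(4),s.proj(w)[0].round(1),d.proj(w)[0].round(1))
    w=world((-108,q[3]*1e3,262),q);print('knob',w.round(4))
E
python3 fit.py
python3 - <<'E'
from h import *
# tray, bystanders
im=cv2.imread('pics/scene0.png')[205:415,170:400];cv2.imwrite('pics/crop2.png',cv2.resize(im,None,fx=2.8,fy=2.8,interpolation=cv2.INTER_CUBIC))
E
```

```text
[ 0.61208727 -0.20527368  0.12029306 -0.07126355] 6.892284561026233
[[-1.5  2.8]
 [ 0.2  0.1]
 [-0.5  0.3]
 [ 0.1 -0.1]
 [-0.5 -1.7]
 [ 1.7 -2. ]
 [ 0.6 -0.3]
 [ 0.3  0.1]]
ball [ 0.5879 -0.1548  0.114 ] [265.1 172.9] [268.2 204.1]
hinge [ 0.5825 -0.1101  0.083 ] [266.2 190.3] [268.  218.5]
flend [ 0.5128 -0.2173  0.075 ] [289.1 165.7] [290.2 204.9]
bolt [ 0.5227 -0.2161  0.075 ] [286.1 165.9] [287.5 204.9]
knob [ 0.5134 -0.289   0.262 ]
```

View pics/crop2.png

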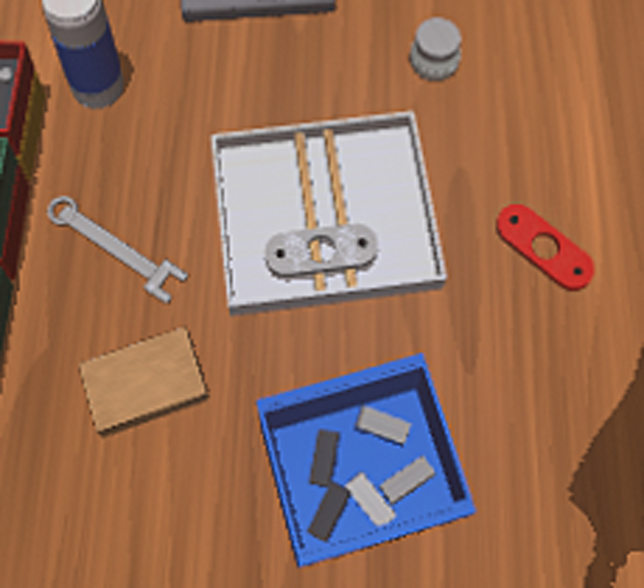

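```bash
python3 - <<'E'
from h import *
for n in('scene0','side0'):
    s=V(n);C=s.cloud();C[s.d==0]=np.nan
    for lab,z0,z1 in(('guardface',.335,.375),('headface',.215,.315)):
        m=(C[...,2]>z0)&(C[...,2]<z1)&(C[...,0]>.5)&(C[...,0]<.7)&(C[...,1]>-.22)&(C[...,1]<-.1)
        P=C[m];print(n,lab,len(P))
        if len(P)<30: continue
        l=cv2.fitLine(P[:,:2].astype(np.float32),cv2.DIST_HUBER,0,1e-4,1e-4).ravel()
        print('yaw',np.degrees(np.arctan(l[1]/l[0])),'pt',l[2:], 'x',P[:,0].min(),P[:,0].max())
    m=(C[...,2]>.38)&(C[...,2]<.396)&(C[...,0]>.45)&(C[...,0]<.75)&(C[...,1]>-.5)&(C[...,1]<-.12)
    P=C[m];print('top z',np.median(P[:,2]),len(P));print(cv2.minAreaRect((P[:,:2]*1e3).astype(np.float32)))
    m=(C[...,2]>.027)&(C[...,2]<.033)&(C[...,0]>.47)&(C[...,0]<.75)&(C[...,1]>-.3)&(C[...,1]<0)
    P=C[m];print('base',len(P),P[:,0].min(),P[:,0].max(),P[:,1].max());print(cv2.minAreaRect((P[:,:2]*1e3).astype(np.float32)))
    # tray rim, battens
    for lab,z0,z1 in(('rim',.029,.036),('batten/flange',.03,.037)):
        m=(C[...,2]>z0)&(C[...,2]<z1)&(C[...,0]>.36)&(C[...,0]<.68)&(C[...,1]>-.02)&(C[...,1]<.3)
        P=C[m];print(lab,len(P),cv2.minAreaRect((P[:,:2]*1e3).astype(np.float32)))
E
```

```text
scene0 guardface 624
yaw 6.5584407 pt [ 0.61011505 -0.15401947] x 0.5231839882321611 0.6877677683688576
scene0 headface 1026
yaw 6.934483 pt [ 0.60671884 -0.15613088] x 0.5474435290594142 0.6992517741444484
top z 0.3880200967589349 3741
((620.1671752929688, -310.89801025390625), (161.87327575683594, 316.2539367675781), 6.436020374298096)
base 1170 0.509379012371731 0.7072729694396958 -0.07306861438135692
((607.1381225585938, -193.70294189453125), (179.44334411621094, 227.47109985351562), 5.5763959884643555)
rim 791 ((511.7484436035156, 140.84194946289062), (340.9796142578125, 255.83599853515625), 85.14312744140625)
batten/flange 797 ((511.735107421875, 140.68478393554688), (340.6641540527344, 255.83599853515625), 85.14312744140625)
side0 guardface 557
yaw 5.995346 pt [ 0.5936758  -0.15246317] x 0.5270534241403166 0.690062371750778
side0 headface 942
yaw 6.8574767 pt [ 0.60247344 -0.15475518] x 0.5514703308703205 0.6999596042048122
top z 0.3868226242037614 1450
((623.4505004882812, -299.0240478515625), (161.2502899169922, 310.56903076171875), 6.710541725158691)
base 775 0.5151710491294692 0.7135047659061836 -0.06826416072693164
((613.62158203125, -192.28842163085938), (177.76962280273438, 235.22274780273438), 6.515546798706055)
rim 700 ((513.689697265625, 140.40609741210938), (330.80828857421875, 256.8932189941406), 87.29464721679688)
batten/flange 615 ((513.689697265625, 140.40609741210938), (330.80828857421875, 256.8932189941406), 87.29464721679688)
```

```bash
python3 - <<'E'
from h import *
s=V('wrist0');c=ctrl.calibration('wrist');M=np.array(c['mount']);s.T=M
C=s.cloud();C[s.d==0]=np.nan
m=(s.d<.3)&(s.d>0)
P=C[m]*1e3
print(P.min(0),P.max(0),len(P))
for x0 in range(-130,20,10):
    q=P[(P[:,0]>=x0)&(P[:,0]<x0+10)]
    if len(q): print(x0,len(q),'y',q[:,1].min().round(),q[:,1].max().round(),'z',q[:,2].min().round(),q[:,2].max().round(), 'central z', [q[abs(q[:,1])<30][:,2].min().round(1) if (abs(q[:,1])<30).any() else None])
E
```

```text
[-98.89027002 -75.75354804 -74.17057345] [170.5771027  295.48435642 203.66876283] 65904
-100 5646 y -72.0 71.0 z -21.0 -7.0 central z [np.float64(-21.5)]
-90 12411 y -74.0 73.0 z -19.0 7.0 central z [np.float64(-19.1)]
-80 8643 y -74.0 74.0 z -19.0 14.0 central z [np.float64(-18.4)]
-70 7698 y -76.0 75.0 z -16.0 13.0 central z [None]
-60 1591 y -72.0 71.0 z -15.0 1.0 central z [None]
-50 1498 y -57.0 56.0 z -12.0 11.0 central z [None]
-40 1394 y -57.0 56.0 z -12.0 11.0 central z [None]
-30 1106 y -58.0 56.0 z -12.0 11.0 central z [None]
-20 405 y -56.0 53.0 z -12.0 11.0 central z [None]
```

```bash
python3 - <<'E'
from h import *
st=ctrl.get_state();Rm=rot(st['orientation']);print(Rm.round(3))
for n in('scene0','side0'):
    s=V(n);C=s.cloud();C[s.d==0]=np.nan
    Q=((C-st['tool_pos'])@Rm*1e3).reshape(-1,3)
    Q=Q[(np.hypot(Q[:,1],Q[:,2])<140)&(Q[:,0]<5)]
    print(n)
    for x0 in range(-400,5,20):
        q=Q[(Q[:,0]>=x0)&(Q[:,0]<x0+20)]
        if len(q): print(x0,len(q),'y',q[:,1].min().round(),q[:,1].max().round(),'z',q[:,2].min().round(),q[:,2].max().round())
    for u,v in ([(318,80),(349,130),(349,118),(360,190)] if n=='scene0' else []): print(u,v,s.pt(u,v).round(3))
im=cv2.imread('pics/scene0.png')[180:420,360:560];cv2.imwrite('pics/c3.png',cv2.resize(im,None,fx=2.5,fy=2.5,interpolation=cv2.INTER_CUBIC))
E
```

```text
[[-0.001  0.434  0.901]
 [-0.001  0.901 -0.434]
 [-1.    -0.001 -0.   ]]
scene0
-400 530 y -134.0 52.0 z -39.0 53.0
-380 396 y -87.0 45.0 z -26.0 52.0
-360 379 y -44.0 44.0 z -33.0 48.0
-340 402 y -48.0 45.0 z -35.0 46.0
-320 457 y -50.0 45.0 z -37.0 49.0
-300 330 y -48.0 46.0 z -38.0 49.0
-280 153 y -34.0 45.0 z -32.0 44.0
-260 49 y -24.0 41.0 z -15.0 38.0
-240 129 y -20.0 34.0 z -20.0 36.0
-220 180 y -19.0 35.0 z -25.0 36.0
-200 66 y -6.0 33.0 z -16.0 34.0
-180 283 y -23.0 35.0 z -32.0 36.0
-160 161 y -22.0 35.0 z -26.0 36.0
-140 80 y -13.0 60.0 z -27.0 36.0
-120 255 y -71.0 67.0 z -14.0 19.0
-100 143 y -74.0 69.0 z -19.0 17.0
-80 129 y -76.0 70.0 z -18.0 17.0
-60 11 y -76.0 53.0 z 6.0 13.0
-40 17 y 40.0 53.0 z 5.0 11.0
-20 2 y 45.0 46.0 z 7.0 10.0
318 80 [ 0.412 -0.629  0.088]
349 130 [ 0.305 -0.389  0.072]
349 118 [ 0.308 -0.414  0.106]
360 190 [ 0.275 -0.162  0.027]
side0
-400 990 y -118.0 58.0 z -75.0 54.0
-380 748 y -65.0 53.0 z -57.0 51.0
-360 668 y 7.0 50.0 z -47.0 46.0
-340 715 y -32.0 50.0 z -46.0 46.0
-320 735 y -31.0 52.0 z -49.0 49.0
-300 625 y -32.0 51.0 z -49.0 49.0
-280 404 y -20.0 49.0 z -44.0 45.0
-260 227 y -5.0 46.0 z -39.0 32.0
-240 422 y -2.0 39.0 z -37.0 38.0
-220 398 y -8.0 40.0 z -38.0 38.0
-200 225 y 4.0 39.0 z -38.0 34.0
-180 469 y -5.0 40.0 z -37.0 38.0
-160 324 y -0.0 40.0 z -37.0 37.0
-140 208 y 8.0 40.0 z -37.0 37.0
-120 316 y 13.0 72.0 z -20.0 19.0
-100 193 y 16.0 75.0 z -20.0 19.0
-80 136 y 26.0 78.0 z -17.0 16.0
-60 6 y 53.0 75.0 z -14.0 9.0
-40 45 y 45.0 61.0 z -11.0 11.0
-20 11 y 49.0 52.0 z -11.0 11.0
```

View pics/c3.png

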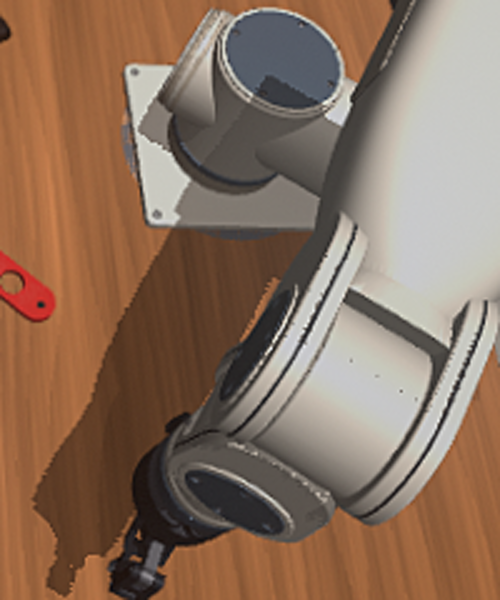

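```bash
python3 - <<'E'
from h import *
s=V('wrist0')
for u,v in[(500,200),(500,300),(420,200),(540,120),(430,130)]: print(s.pt(u,v).round(3))
E
python3 -m jog '[[[-3,0,0],0],[[-7,0,0],0],[[-10,0,0],0],[[-10,4,0],0],[[-10,8,0],0],[[-10,12,0],0],[[-10,16,0],0],[[-10,20,0],0],[[-10,22,0],0],[[-10,22,0],0]]'
python3 -c "
from h import *
s=ctrl.get_state();print(s['joints'].round(2),s['tool_pos'],rot(s['orientation']).round(3))"
```

```text
[0.297 0.658 0.154]
[0.392 0.639 0.154]
[0.299 0.62  0.092]
[0.298 0.797 0.027]
[0.261 0.686 0.002]
t: 0.98
tool_pos: [0.3357, 0.6961, 0.3236]
orientation: [101.8, 90.0, 76.0]
force: [0.5, -0.7, -1.9]
width: 1.001
[5.8040e+01 4.4390e+01 6.6100e+01 1.1167e+02 1.0000e-02 8.3760e+01] [0.33568182 0.69613201 0.32355392] [[ 0.     0.434  0.901]
 [ 0.001  0.901 -0.434]
 [-1.     0.001 -0.   ]]
```

```bash
python3 -m jog '[[[0,2,0],0],[[0,4,0],0],[[0,6,0],0],[[0,6,0],0],[[0,6,0],0]]'
cat > st.py <<'E'
from h import *
s=ctrl.get_state();print(round(s['t'],2),s['joints'].round(2),s['tool_pos'].round(4),'F',s['force'].round(1),'w',round(s['width'],3));print(rot(s['orientation']).round(3))
E
python3 st.py
```

```text
t: 1.4
tool_pos: [0.3498, 0.7263, 0.3076]
orientation: [87.3, 88.1, 61.6]
force: [-0.3, 0.3, 0.7]
width: 1.0
1.4 [5.8290e+01 4.8110e+01 7.1630e+01 1.1162e+02 1.1000e-01 8.4000e+01] [0.3498 0.7263 0.3076] F [-0.3  0.3  0.7] w 1.0
[[ 0.016  0.434  0.901]
 [ 0.029  0.901 -0.434]
 [-0.999  0.033  0.002]]
```

```bash
python3 -m jog '[[[0,-2,0],0],[[0,-4,0],0],[[0,-6,0],0],[[0,-6,0],0]]'
python3 st.py
```

```text
t: 1.73
tool_pos: [0.3208, 0.6676, 0.308]
orientation: [87.4, 88.2, 61.7]
force: [0.1, -0.3, 1.0]
width: 1.0
1.73 [57.8  35.1  45.14 98.21  0.13 83.5 ] [0.3208 0.6676 0.308 ] F [ 0.1 -0.3  1. ] w 1.0
[[ 0.015  0.433  0.901]
 [ 0.028  0.901 -0.434]
 [-0.999  0.032  0.001]]
```

```bash
cat > go.py <<'E'
import sys
from h import *
# usage: go.py x y z (world target) -> shift in tool axes cm
s=ctrl.get_state();Rm=rot(s['orientation'])
t=np.array([float(v) for v in sys.argv[1:4]])
print('shift cm',((t-s['tool_pos'])@Rm*100).round(2),'dist',np.linalg.norm(t-s['tool_pos']).round(3))
E
python3 go.py .58 .15 .55
python3 -m jog '[[[-4,0,0],-7],[[-8,-1,1],-14],[[-10,-4,3],-21],[[-12,-6,6],-28],[[-13,-9,9],-33],[[-14,-11,12],-33],[[-16,-13,15],-33],[[-17,-15,18],-33],[[-18,-17,21],-33],[[-19,-19,24],-33]]'
python3 st.py; python3 go.py .58 .15 .55
```

```text
shift cm [-25.25 -34.61  45.83] dist 0.627
t: 2.57
tool_pos: [0.4474, 0.3854, 0.4715]
orientation: [42.4, 86.5, 49.7]
force: [0.1, -0.7, 0.3]
width: 1.004
2.57 [ 32.07  21.28  46.28 111.66   1.06  24.84] [0.4474 0.3854 0.4715] F [ 0.1 -0.7  0.3] w 1.004
[[ 0.04  -0.127  0.991]
 [ 0.047  0.991  0.125]
 [-0.998  0.041  0.045]]
shift cm [ -8.41 -24.7   10.54] dist 0.281
```

```bash
python3 go.py .55 .11 .42
python3 -m jog '[[[1,-4,0.5],0],[[2,-8,1.5],0],[[2.5,-11,2.5],0],[[3,-15,3.5],0],[[3.5,-19,5],0],[[4,-23,6],0],[[4.5,-26.5,6.7],0],[[4.5,-27,6.9],0],[[4.5,-27,6.9],0]]'
python3 st.py
```

```text
shift cm [  4.26 -28.81   6.48] dist 0.298
t: 3.32
tool_pos: [0.5523, 0.1285, 0.4168]
orientation: [43.3, 86.7, 50.4]
force: [-0.2, 0.1, 0.4]
width: 0.999
3.32 [  3.33  16.22  30.07 101.56   2.45  -3.67] [0.5523 0.1285 0.4168] F [-0.2  0.1  0.4] w 0.999
[[ 0.037 -0.123  0.992]
 [ 0.045  0.992  0.122]
 [-0.998  0.04   0.042]]
```

```bash
python3 -m jog '[[[-4,0,0],0],[[-8,0,0],0],[[-12,0,0],0],[[-16,0,0],0],[[-20,0,0],0],[[-24,0,0],0],[[-28,0,0],0],[[-32,0,0],0],[[-36,0,0],0],[[-40,0,0],0]]'
python3 st.py
```

```text
t: 4.15
tool_pos: [0.5024, 0.1152, 0.5066]
orientation: [23.3, 84.5, 30.5]
force: [0.4, 0.2, 0.1]
width: 1.001
4.15 [  2.07  12.78  39.23 111.62   2.61  -5.04] [0.5024 0.1152 0.5066] F [0.4 0.2 0.1] w 1.001
[[ 0.082 -0.127  0.988]
 [ 0.049  0.991  0.123]
 [-0.995  0.038  0.088]]
```

```bash
python3 -m jog '[[[-4,0,0],0],[[-8,0,0],0],[[-12,0,0],0]]' >/dev/null
python3 st.py;python3 -m jog '[[[-20,0,0],0],[[-40,0,0],0]]' >/dev/null
python3 st.py
```

```text
4.4 [  1.53   9.9   39.25 111.64   2.74  -5.45] [0.4837 0.1106 0.5318] F [-0.1 -0.2  0.1] w 0.996
[[ 0.133 -0.127  0.983]
 [ 0.051  0.991  0.121]
 [-0.99   0.034  0.138]]
4.57 [  1.06   7.44  39.05 111.62   2.86  -5.8 ] [0.4664 0.107  0.551 ] F [0.6 0.2 0.7] w 1.001
[[ 0.172 -0.126  0.977]
 [ 0.053  0.991  0.119]
 [-0.984  0.031  0.178]]
```

```bash
python3 -m jog '[[[-20,0,20],0],[[-40,0,40],0]]' >/dev/null
python3 st.py
```

```text
4.73 [  1.4   10.55  44.63 111.62   2.88  -5.35] [0.5035 0.1108 0.563 ] F [ 0.1  0.1 -0.2] w 1.003
[[ 0.214 -0.126  0.969]
 [ 0.055  0.992  0.117]
 [-0.975  0.029  0.219]]
```

```bash
python3 -m jog '[[[-20,0,10],0],[[-40,0,20],0]]' >/dev/null
python3 -m jog '[[[-20,0,10],0],[[-40,0,20],0]]' >/dev/null
python3 -m jog '[[[-20,0,10],0],[[-40,0,20],0]]' >/dev/null
python3 -m jog '[[[-20,0,10],0],[[-40,0,20],0]]' >/dev/null
python3 st.py
```

```text
5.4 [  0.85  10.49  54.16 111.63   3.38  -5.35] [0.5215 0.1087 0.6317] F [-0.3  0.2 -0. ] w 1.0
[[ 0.374 -0.123  0.919]
 [ 0.065  0.992  0.107]
 [-0.925  0.02   0.379]]
```

```bash
python3 -m jog '[[[-20,0,10],0],[[-40,0,20],0]]' >/dev/null
python3 -m jog '[[[-20,0,10],0],[[-40,0,20],0]]' >/dev/null
python3 -m jog '[[[-20,0,10],0],[[-40,0,20],0]]' >/dev/null
python3 -m jog '[[[-20,0,10],0],[[-40,0,20],0]]' >/dev/null
python3 -m jog '[[[-20,0,10],0],[[-40,0,20],0]]' >/dev/null
python3 -m jog '[[[-20,0,10],0],[[-40,0,20],0]]' >/dev/null
python3 st.py
```

```text
6.4 [ -0.22   4.3   62.58 111.62   4.33  -5.28] [0.4653 0.1041 0.7475] F [-0.5  0.8  0.1] w 0.999
[[ 0.596 -0.115  0.795]
 [ 0.073  0.993  0.089]
 [-0.8    0.005  0.6  ]]
```

```bash
python3 -m jog '[[[-20,0,10],0],[[-40,0,20],0]]' >/dev/null
python3 -m jog '[[[-20,0,10],0],[[-40,0,20],0]]' >/dev/null
python3 st.py
cat > mach.py <<'E'
from h import *
Q=np.array([.6115,-.205]);YAW=np.radians(6.7)
A=np.array([[np.cos(YAW),-np.sin(YAW),0],[np.sin(YAW),np.cos(YAW),0],[0,0,1]])
def m2w(p): return A@(np.array(p)/1e3)+np.r_[Q,0]
def w2m(p): return (np.asarray(p)-np.r_[Q,0])@A*1e3
E
python3 - <<'E'
from mach import *
s=ctrl.get_state();Rm=rot(s['orientation']);ax=Rm[:,0]
print('axis in machine',(A.T@Rm).round(3))
k=m2w((-108,-71,262));print('knob',k,'tcp at grasp',k+ax*.015,'standoff',k-ax*.10)
E
```

```text
6.73 [ -0.25   1.32  64.35 111.61   4.41  -4.95] [0.4305 0.1044 0.7838] F [-0.3 -0.3  0.6] w 0.999
[[ 0.66  -0.111  0.743]
 [ 0.074  0.994  0.083]
 [-0.748  0.     0.664]]
axis in machine [[ 0.664  0.006  0.748]
 [-0.003  1.    -0.004]
 [-0.748  0.     0.664]]
knob [ 0.51252119 -0.28811556  0.262     ] tcp at grasp [ 0.52241863 -0.28700414  0.25078369] standoff [ 0.44653829 -0.29552498  0.33677538]
```

```bash
python3 go.py .40 -.30 .39
python3 -m jog '[[[0,-4,-1],0],[[0.5,-8,-2],0],[[2,-12,-3.5],0],[[4,-15.5,-5],0],[[7,-19,-7.5],0],[[9.5,-22,-10],0],[[12,-25,-12.5],0],[[14.5,-28,-15],0],[[17,-31,-18],0],[[19.5,-34,-20.5],0]]'
python3 st.py;python3 go.py .40 -.30 .39
```

```text
shift cm [ 24.43 -39.87 -31.76] dist 0.565
t: 7.57
tool_pos: [0.4437, -0.1915, 0.5522]
orientation: [-0.0, 48.6, 6.3]
force: [0.9, 0.4, 0.8]
width: 0.999
7.57 [-55.17  -8.6   11.02  86.82  35.52 -54.12] [ 0.4437 -0.1915  0.5522] F [0.9 0.4 0.8] w 0.999
[[ 0.657 -0.11   0.746]
 [ 0.073  0.994  0.083]
 [-0.75  -0.     0.661]]
shift cm [  8.51 -10.3  -14.88] dist 0.2
```

```bash
python3 -m jog '[[[1.5,-2,-2.5],0],[[3,-4,-5],0],[[4.5,-6,-7.5],0],[[6,-8,-10],0],[[7.5,-9.5,-12.5],0],[[8.5,-10.3,-14.9],0],[[8.5,-10.3,-14.9],0]]' >/dev/null
python3 st.py;python3 - <<'E'
from h import *
cam('wrist','w1');cam('scene','s1')
E
```

```text
8.15 [-70.    -4.51  -9.08  74.1   39.86 -71.97] [ 0.399  -0.2996  0.3864] F [ 0.5 -0.1 -0.6] w 1.003
[[ 0.654 -0.109  0.749]
 [ 0.078  0.994  0.077]
 [-0.753  0.008  0.658]]
```

View pics/w1.png

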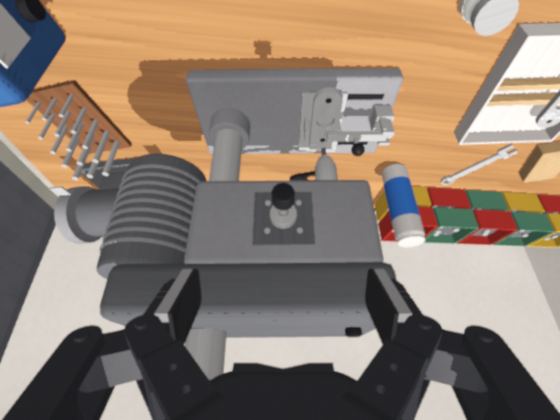

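View pics/s1.png

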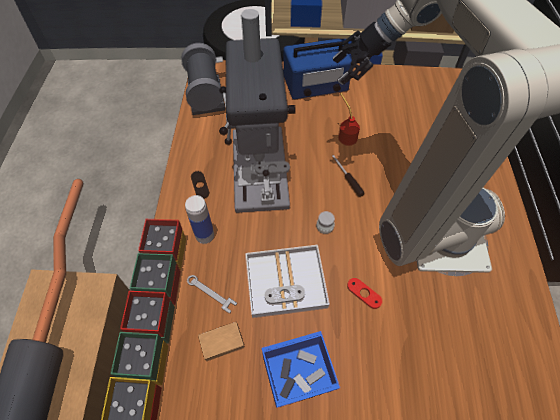

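```bash
python3 - <<'E'
from mach import *
s=V('w1')
for n,(u,v) in dict(knobface=(284,192),knoblow=(284,203),ball=(358,149),rodflangehole=(328,98),headBL=(188,262),headBR=(384,262),headTR=(370,182),headTL=(208,182),guard=(290,266),radio=(40,40),rack=(75,100)).items():
    p=s.pt(u,v);print(n,p.round(4),w2m(p).round(1))
C=s.cloud();M=((C.reshape(-1,3)-np.r_[Q,0])@A*1e3).reshape(C.shape)
# knob pixels: black & x in range
x=M[...,0];m=(x<-90)&(x>-130)&(M[...,2]>240)&(M[...,2]<285)&(abs(M[...,1]+71)<30)
P=M[m];print('knob pts',len(P),P.min(0).round(1),P.max(0).round(1),np.median(P,0).round(1))
m=(abs(x+60)<8)&(M[...,2]>215)&(M[...,2]<315)
P=M[m];l=np.polyfit(P[:,1],P[:,0],1);print('head face slope deg',np.degrees(np.arctan(l[0])),'x at y=-70',np.polyval(l,-70),P[:,1].min(),P[:,1].max(),P[:,2].min())
E
```

```text
knobface [ 0.5047 -0.2861  0.2632] [-115.5  -68.1  263.2]
knoblow [ 0.5082 -0.2858  0.275 ] [-112.   -68.2  275. ]
ball [ 0.5811 -0.1571  0.1215] [-24.6  51.2 121.5]
rodflangehole [ 0.5263 -0.2155  0.0749] [-85.9  -0.5  74.9]
headBL [ 0.5764 -0.3912  0.3204] [ -56.6 -180.8  320.4]
headBR [ 0.5279 -0.1755  0.3309] [-79.6  39.  330.9]
headTR [ 8.297e-01 -2.290e-02 -8.000e-04] [237.9 155.4  -0.8]
headTL [ 0.5764 -0.3818  0.2055] [ -55.5 -171.5  205.5]
guard [ 0.5389 -0.2764  0.3345] [-80.4 -62.5 334.5]
radio [ 0.4852 -0.6094  0.0566] [-172.6 -386.9   56.6]
rack [ 0.6219 -0.6438  0.0123] [ -40.8 -437.1   12.3]
knob pts 539 [-118.2  -82.6  251. ] [-95.5 -57.1 275.9] [-115.6  -70.2  268.2]
head face slope deg 0.022996139773375467 x at y=-70 -57.91567058774505 -290.5092985565198 48.377223496869256 215.00405317248251
```

```bash
cat > tgt.py <<'E'
import sys
from mach import *
# grasp target in machine mm, offset of TCP beyond along axis (mm)
p=[float(v) for v in sys.argv[1:4]];off=float(sys.argv[4])
s=ctrl.get_state();Rm=rot(s['orientation'])
t=m2w(p)+Rm[:,0]*off/1e3
print('tcp now machine',w2m(s['tool_pos']).round(1),'shift cm',((t-s['tool_pos'])@Rm*100).round(2),'Rmach',(A.T@Rm).round(3).tolist(),'F',s['force'].round(1))
E
python3 tgt.py -106 -70 262 14
```

```text
tcp now machine [-220.5  -68.9  391.4] shift cm [18.68 -0.06  0.05] Rmach [[0.661, 0.007, 0.751], [-0.003, 1.0, -0.006], [-0.751, 0.002, 0.661]] F [-0.5 -0.3  1. ]
```

```bash
python3 -m jog '[[[3,0,0],0],[[6,0,0],0],[[9,0,0],0],[[11,0,0],0],[[12,0,0],0],[[12,0,0],0],[[12,0,0],0]]' 4.6 40 >/dev/null
python3 tgt.py -106 -70 262 14; python3 - <<'E'
from mach import *
cam('wrist','w2');s=V('w2')
C=s.cloud();M=((C.reshape(-1,3)-np.r_[Q,0])@A*1e3).reshape(C.shape)
x=M[...,0];m=(x<-90)&(x>-130)&(M[...,2]>240)&(M[...,2]<285)&(abs(M[...,1]+71)<16)
P=M[m];print('knob pts',len(P),P.min(0).round(1),P.max(0).round(1),np.median(P,0).round(1))
E
```

```text
tcp now machine [-140.2  -68.6  302.9] shift cm [ 6.73 -0.13 -0.14] Rmach [[0.661, 0.004, 0.75], [-0.003, 1.0, -0.002], [-0.75, -0.001, 0.661]] F [-0.5 -0.2 -0.3]
knob pts 1215 [-118.5  -82.4  250.5] [-96.1 -56.8 275.6] [-115.9  -69.6  267. ]
```

View pics/w2.png

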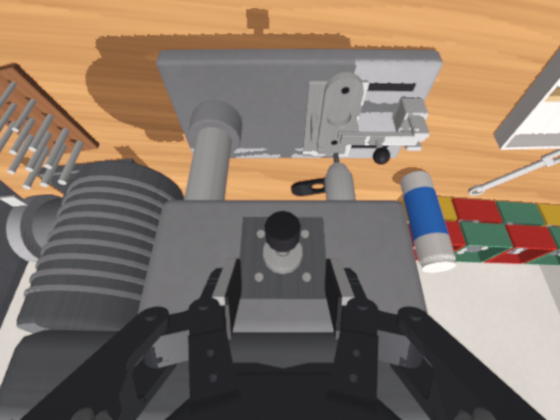

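```bash
python3 -m jog '[[[2,-0.1,-0.1],0],[[4,-0.1,-0.1],0],[[5.5,-0.1,-0.1],0],[[6.5,-0.1,-0.1],0],[[6.5,-0.1,-0.1],0]]'
python3 tgt.py -107 -70 262 14
python3 -m jog '[[[0,0,0],0],[[0,0,0],0],[[0,0,0],0],[[0,0,0],0],[[0,0,0],0],[[0,0,0],0]]' 2 40; python3 -c "
from mach import *
cam('wrist','w3');s=ctrl.get_state();print(w2m(s['tool_pos']))"
```

```text
t: 9.3
tool_pos: [0.5218, -0.2864, 0.2517]
orientation: [0.1, 48.7, 6.5]
force: [0.7, 0.4, 0.2]
width: 0.538
tcp now machine [-98.6 -70.4 251.7] shift cm [0.07 0.03 0.05] Rmach [[0.661, 0.005, 0.751], [-0.003, 1.0, -0.005], [-0.751, 0.001, 0.661]] F [0.7 0.4 0.2]
t: 9.8
tool_pos: [0.5212, -0.2855, 0.2533]
orientation: [0.1, 48.5, 6.5]
force: [-2.1, 8.0, 2.9]
width: 0.289
[-99.02720955 -69.37411265 253.36596451]
```

View pics/w3.png

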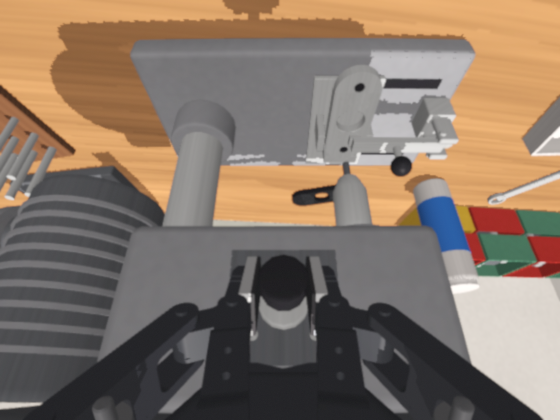

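```bash
python3 -m jog '[[[-0.26,0,-0.3],0],[[-0.53,0,-0.6],0],[[-0.8,0,-0.9],0],[[-0.93,0,-1.05],0],[[-0.93,0,-1.05],0],[[-0.93,0,-1.05],0]]'; python3 tgt.py -107 -70 262 14
```

```text
t: 10.35
tool_pos: [0.5071, -0.2871, 0.2533]
orientation: [0.1, 48.5, 6.5]
force: [-2.9, 8.4, 5.0]
width: 0.285
tcp now machine [-113.3  -69.3  253.3] shift cm [ 1.16 -0.06  1.05] Rmach [[0.662, 0.005, 0.749], [-0.002, 1.0, -0.005], [-0.749, 0.002, 0.662]] F [-2.9  8.4  5. ]
```

```bash
python3 -m jog '[[[0,0,0],0],[[0,0,0],0],[[0,0,0],0],[[0,0,0],0]]' 4.6; python3 -m jog '[[[-2,0,0],0],[[-5,0,0],0],[[-8,0,0],0],[[-11,0,0],0],[[-11,0,0],0],[[-11,0,0],0]]'; python3 - <<'E'
from mach import *
cam('wrist','w4');s=V('w4')
C=s.cloud();M=((C.reshape(-1,3)-np.r_[Q,0])@A*1e3).reshape(C.shape)
x=M[...,0];m=(x<-90)&(x>-145)&(M[...,2]>240)&(M[...,2]<285)&(abs(M[...,1]+71)<16)
P=M[m];print('knob pts',len(P),P.min(0).round(1),P.max(0).round(1),np.median(P,0).round(1))
m=(abs(x+60)<8)&(M[...,2]>215)&(M[...,2]<300)&(M[...,1]>-150)&(M[...,1]<40)
print('head x',np.median(M[m],0))
# ball
m=(abs(M[...,0]+18)<16)&(abs(M[...,1]-53)<16)&(M[...,2]>100)&(M[...,2]<135)&(s.p.max(2)<70)
P=M[m];print('ball',len(P),P.min(0).round(1),P.max(0).round(1))
from scipy.optimize import least_squares
r=least_squares(lambda c:np.linalg.norm(P-c,axis=1)-11,P.mean(0)+[8,0,-8],loss='soft_l1');print(r.x,np.abs(r.fun).mean())
for n,(u,v) in {}.items():pass
E
```

```text
t: 10.68
tool_pos: [0.5075, -0.2885, 0.2523]
orientation: [-0.0, 48.6, 6.3]
force: [-0.5, -0.5, -0.3]
width: 0.538
t: 11.18
tool_pos: [0.4349, -0.2973, 0.3357]
orientation: [-0.2, 48.6, 6.1]
force: [0.5, -0.3, -1.0]
width: 0.539
knob pts 884 [-132.3  -82.4  250.2] [-90.4 -57.3 275.8] [-130.   -70.1  267.8]
head x [-58.06505546 -45.10269968 261.6697579 ]
ball 129 [-27.4  42.4 109.1] [-14.7  60.  125.6]
[-15.55994494  52.99020852 114.26483135] 0.5800444261225599
```

View pics/w4.png

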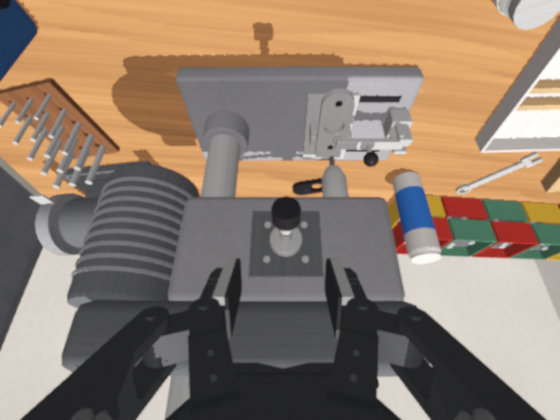

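```bash
python3 tgt.py -18 68 112 -100
python3 tgt.py -18 68 112 12
```

```text
tcp now machine [-185.9  -70.5  334.4] shift cm [17.72 13.97 -2.17] Rmach [[0.661, 0.007, 0.751], [-0.005, 1.0, -0.005], [-0.751, -0.0, 0.661]] F [ 0.3  0.4 -0.1]
tcp now machine [-185.9  -70.5  334.4] shift cm [28.92 13.97 -2.17] Rmach [[0.661, 0.007, 0.751], [-0.005, 1.0, -0.005], [-0.751, -0.0, 0.661]] F [ 0.3  0.4 -0.1]
```

```bash
python3 -m jog '[[[-1,3,-2.2],0],[[-1,7,-2.2],0],[[0,11,-2.2],0],[[3,14,-2.2],0],[[7,14,-2.2],0],[[10,14,-2.2],0],[[13,14,-2.2],0],[[15.5,14,-2.2],0],[[15.5,14,-2.2],0],[[15.5,14,-2.2],0]]' 6
python3 tgt.py -18 68 112 12; python3 - <<'E'
from mach import *
cam('wrist','w5');s=V('w5')
C=s.cloud();M=((C.reshape(-1,3)-np.r_[Q,0])@A*1e3).reshape(C.shape)
m=(abs(M[...,0]+18)<16)&(abs(M[...,1]-53)<16)&(M[...,2]>103)&(M[...,2]<135)&(s.p.max(2)<70)
P=M[m];print('ball',len(P),P.min(0).round(1),P.max(0).round(1))
from scipy.optimize import least_squares
r=least_squares(lambda c:np.linalg.norm(P-c,axis=1)-11,P.mean(0)+[8,0,-8],loss='soft_l1');print(r.x,np.abs(r.fun).mean())
E
```

```text
t: 12.07
tool_pos: [0.5049, -0.1457, 0.2013]
orientation: [0.4, 48.8, 6.8]
force: [-0.8, 0.1, 0.1]
width: 0.701
tcp now machine [-98.9  71.3 201.3] shift cm [13.25 -0.35  0.21] Rmach [[0.658, 0.003, 0.753], [0.001, 1.0, -0.005], [-0.753, 0.004, 0.658]] F [-0.8  0.1  0.1]
ball 381 [-27.5  42.9 105.5] [-11.6  62.9 125.5]
[-15.46915902  52.99599728 114.41360542] 0.4026323212630785
```

View pics/w5.png

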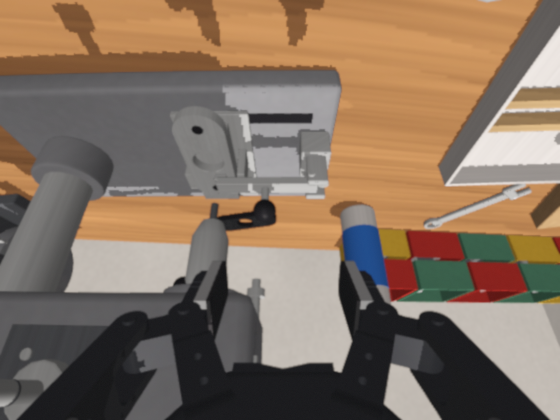

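```bash
python3 -m jog '[[[3,-0.2,0.2],0],[[6,-0.2,0.2],0],[[9,-0.2,0.2],0],[[11,-0.2,0.2],0],[[11,-0.2,0.2],0]]'
python3 tgt.py -18 68 112 12; python3 -c "
from h import *
cam('wrist','w6')"
```

```text
t: 12.53
tool_pos: [0.5795, -0.1409, 0.1201]
orientation: [0.2, 48.8, 6.6]
force: [-1.5, -0.2, -0.2]
width: 0.701
tcp now machine [-24.3  67.4 120.1] shift cm [ 2.23  0.06 -0.06] Rmach [[0.659, 0.005, 0.752], [-0.002, 1.0, -0.006], [-0.752, 0.003, 0.659]] F [-1.5 -0.2 -0.2]
```

View pics/w6.png

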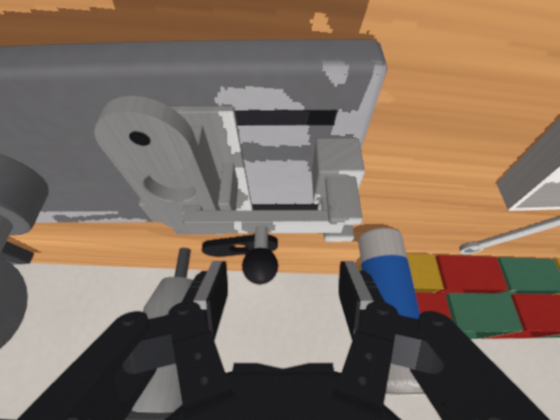

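```bash
python3 -m jog '[[[0.8,0.1,0],0],[[1.6,0.15,0],0],[[2.2,0.15,0],0],[[2.2,0.15,0],0],[[2.2,0.15,0],0]]'
python3 tgt.py -18 68 112 12; python3 -c "
from h import *
cam('wrist','w7')"
```

```text
t: 13.0
tool_pos: [0.5933, -0.138, 0.1058]
orientation: [0.1, 48.6, 6.4]
force: [0.4, -0.6, 0.1]
width: 0.705
tcp now machine [-10.3  68.7 105.8] shift cm [ 0.23 -0.07 -0.17] Rmach [[0.661, 0.005, 0.751], [-0.003, 1.0, -0.005], [-0.751, 0.001, 0.661]] F [ 0.4 -0.6  0.1]
```

View pics/w7.png

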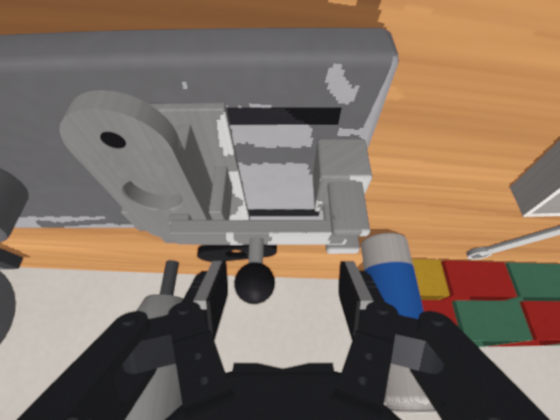

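```bash
python3 -m jog '[[[0.4,0.3,0],0],[[0.2,0.7,0.2],0],[[-0.1,1.1,0.4],0],[[-0.4,1.6,0.7],0],[[-0.7,2.1,0.9],0]]'
python3 tgt.py -18 68 112 12; python3 -c "
from h import *
cam('wrist','w8')"
```

```text
t: 13.47
tool_pos: [0.5946, -0.1205, 0.1192]
orientation: [-0.6, 48.5, 5.7]
force: [-2.3, -15.8, 8.8]
width: 0.705
tcp now machine [ -6.9  85.9 119.2] shift cm [ 1.03 -1.8  -1.3 ] Rmach [[0.662, 0.011, 0.749], [-0.012, 1.0, -0.004], [-0.749, -0.006, 0.663]] F [ -2.3 -15.8   8.8]
```

View pics/w8.png

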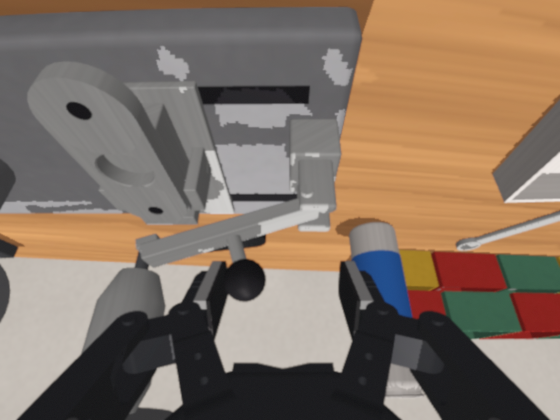

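```bash
python3 -m jog '[[[-0.3,0.5,0.3],0],[[-0.6,1.1,0.5],0],[[-0.8,1.7,0.6],0],[[-0.9,2.4,0.7],0],[[-1,3.1,0.8],0],[[-1,3.8,0.8],0],[[-1,3.8,0.8],0]]'
python3 tgt.py -18 68 112 12; python3 -c "
from h import *
cam('wrist','w9')"
```

```text
t: 14.1
tool_pos: [0.588, -0.0787, 0.1317]
orientation: [-0.1, 48.5, 6.3]
force: [-19.4, 0.9, 19.4]
width: 0.704
tcp now machine [ -8.6 128.2 131.7] shift cm [ 2.09 -6.03 -1.99] Rmach [[0.663, 0.006, 0.749], [-0.005, 1.0, -0.004], [-0.749, -0.001, 0.663]] F [-19.4   0.9  19.4]
```

View pics/w9.png

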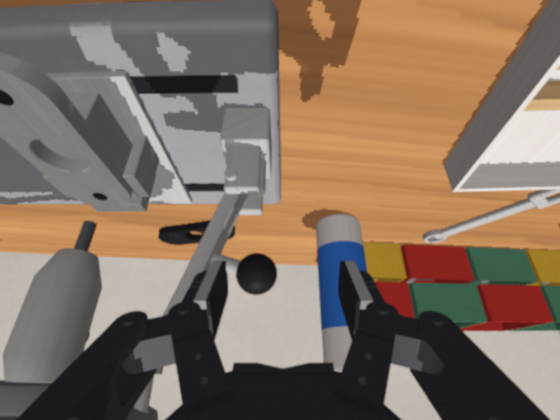

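```bash
python3 -m jog '[[[-0.5,0,0],0],[[-1,0,0],0],[[-1.5,0,0],0]]'
python3 -c "
from h import *
cam('wrist','w10')"
```

```text
t: 14.4
tool_pos: [0.5777, -0.0786, 0.141]
orientation: [0.2, 48.7, 6.7]
force: [-0.3, 4.3, -1.5]
width: 0.706
```

View pics/w10.png

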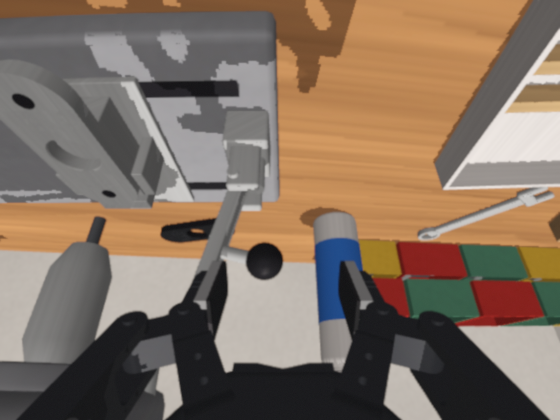

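```bash
python3 -m jog '[[[-0.5,0.3,0],0],[[-1,0.7,0],0],[[-2,1,0],0],[[-3.5,1.2,0],0],[[-6,1.2,0],0],[[-9,1.2,0],0],[[-12,1.2,0],0],[[-12,1.2,0],0]]'
python3 -c "
from h import *
cam('wrist','w11')"
```

```text
t: 15.12
tool_pos: [0.4971, -0.0776, 0.2361]
orientation: [-0.3, 48.4, 6.1]
force: [0.9, -0.4, 1.1]
width: 0.703
```

View pics/w11.png

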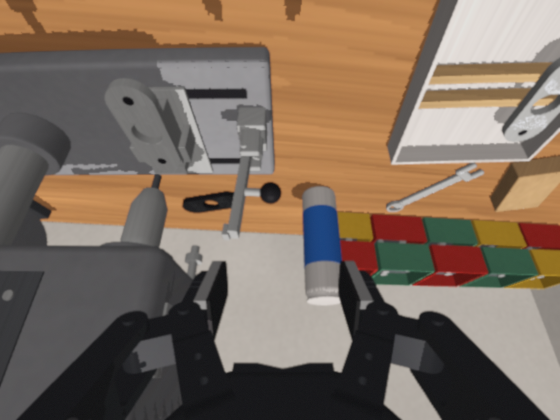

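```bash
python3 - <<'E'
from mach import *
s=V('scene0')
c=[s.atz((u+.5)/2.8-.5+170,(v+.5)/2.8-.5+205,.032) for u,v in[(212,136),(413,113),(444,280),(229,306)]]
c=np.array(c);print(c.round(4));print('center',c.mean(0).round(4))
for i,j in((1,0),(2,3)): d=c[i]-c[j];d=-d;print('xaxis',np.degrees(np.arctan2(d[1],d[0])).round(2),np.linalg.norm(d).round(3))
for i,j in((3,0),(2,1)): d=c[i]-c[j];print('yaxis-90',np.degrees(np.arctan2(d[1],d[0])).round(2)-90,np.linalg.norm(d).round(3))
b=[s.atz((u+.5)/2.8-.5+170,(v+.5)/2.8-.5+205,.024) for u,v in[(300,133),(320,288),(329,130),(351,285)]]
print(np.round(b,4))
f=[s.atz((u+.5)/2.8-.5+170,(v+.5)/2.8-.5+205,.034) for u,v in[(279,255),(362,243),(322,247)]];print('done flange',np.round(f,4))
w=V('w11')
C=w.cloud();M=((C.reshape(-1,3)-np.r_[Q,0])@A*1e3).reshape(C.shape)
m=(M[...,2]>70)&(M[...,2]<79)&(M[...,0]>-115)&(M[...,0]<30)&(abs(M[...,1])<30)
P=M[m];print('flange top',len(P),P.min(0).round(1),P.max(0).round(1),np.median(P,0).round(1));q=P[(P[:,0]<-10)&(P[:,0]>-75)]
for x0 in range(-100,20,10):
    q=P[(P[:,0]>x0)&(P[:,0]<x0+10)]
    if len(q):print(x0,q[:,1].min().round(1),q[:,1].max().round(1))
for u,v in((127,100),(162,160)): print(w.pt(u,v),w2m(w.atz(u,v,.075)))
E
python3 tgt.py -62 0 70 13
```

```text
[[0.6358 0.0865 0.032 ]
 [0.4202 0.0507 0.032 ]
 [0.3908 0.2382 0.032 ]
 [0.6044 0.2728 0.032 ]]
center [0.5128 0.1621 0.032 ]
xaxis 9.43 0.219
xaxis 9.19 0.216
yaxis-90 9.579999999999998 0.189
yaxis-90 8.900000000000006 0.19
[[0.5419 0.0753 0.024 ]
 [0.5149 0.248  0.024 ]
 [0.5107 0.0705 0.024 ]
 [0.4838 0.2438 0.024 ]]
done flange [[0.5574 0.2184 0.034 ]
 [0.4737 0.2024 0.034 ]
 [0.5142 0.2082 0.034 ]]
flange top 3712 [-99.1 -29.8  70. ] [29.8 29.8 77.2] [-54.7   2.   75.1]
-100 -16.1 18.1
-90 -21.1 22.9
-80 -21.9 23.2
-70 -21.9 22.3
-60 -21.7 22.6
-50 -21.8 22.8
-40 -22.0 22.9
-30 -21.5 22.8
-20 -29.6 29.8
-10 -29.8 29.8
0 -29.7 29.7
10 -19.0 19.9
[ 0.52965655 -0.21473829  0.0752723 ] [-82.19726133  -0.3039922   75.        ]
[ 0.61134797 -0.2033353   0.07608018] [ 1.35438709  0.95972807 75.        ]
tcp now machine [-98.  139.5 234.5] shift cm [ 16.09 -13.87  -8.18] Rmach [[0.664, 0.007, 0.748], [-0.007, 1.0, -0.003], [-0.748, -0.003, 0.664]] F [ 0.7 -0.2  0.4]
```

```bash
python3 - <<'E'
from h import *
M=np.array(ctrl.calibration('wrist')['mount'])
for n in('w2','w4','w11','w3'):
    s=V(n);s.T=M;C=s.cloud()*1e3
    m=(s.d>0)&(abs(C[...,2])<13)&(C[...,0]<5)&(abs(C[...,1])<60)&(s.d<.25)
    P=C[m];print(n,P[:,0].max().round(1),[ (x0,P[(P[:,0]>x0)&(P[:,0]<x0+4)][:,1].min().round(),P[(P[:,0]>x0)&(P[:,0]<x0+4)][:,1].max().round(), P[(P[:,0]>x0)&(P[:,0]<x0+4)][:,2].min().round()) for x0 in range(-24,4,4) if ((P[:,0]>x0)&(P[:,0]<x0+4)).any()])
E
python3 tgt.py -70 0.3 70 -100
```

```text
w2 -2.3 [(-24, np.float64(-37.0), np.float64(36.0), np.float64(-12.0)), (-20, np.float64(-37.0), np.float64(36.0), np.float64(-12.0)), (-16, np.float64(-37.0), np.float64(36.0), np.float64(-12.0)), (-12, np.float64(-36.0), np.float64(34.0), np.float64(-12.0)), (-8, np.float64(-30.0), np.float64(29.0), np.float64(-11.0)), (-4, np.float64(-24.0), np.float64(23.0), np.float64(-5.0))]
w4 -2.3 [(-24, np.float64(-37.0), np.float64(36.0), np.float64(-12.0)), (-20, np.float64(-37.0), np.float64(36.0), np.float64(-12.0)), (-16, np.float64(-36.0), np.float64(36.0), np.float64(-11.0)), (-12, np.float64(-36.0), np.float64(34.0), np.float64(-12.0)), (-8, np.float64(-30.0), np.float64(29.0), np.float64(-11.0)), (-4, np.float64(-24.0), np.float64(23.0), np.float64(-6.0))]
w11 -5.0 [(-24, np.float64(-44.0), np.float64(44.0), np.float64(-12.0)), (-20, np.float64(-44.0), np.float64(43.0), np.float64(-12.0)), (-16, np.float64(-43.0), np.float64(42.0), np.float64(-11.0)), (-12, np.float64(-41.0), np.float64(40.0), np.float64(-11.0)), (-8, np.float64(-36.0), np.float64(30.0), np.float64(-10.0))]
w3 -1.0 [(-24, np.float64(-26.0), np.float64(26.0), np.float64(-12.0)), (-20, np.float64(-27.0), np.float64(25.0), np.float64(-12.0)), (-16, np.float64(-26.0), np.float64(26.0), np.float64(-13.0)), (-12, np.float64(-26.0), np.float64(25.0), np.float64(-13.0)), (-8, np.float64(-25.0), np.float64(22.0), np.float64(-12.0)), (-4, np.float64(-13.0), np.float64(12.0), np.float64(-7.0))]
tcp now machine [-98.  139.5 234.5] shift cm [  4.26 -13.85  -8.78] Rmach [[0.664, 0.007, 0.748], [-0.007, 1.0, -0.003], [-0.748, -0.003, 0.664]] F [ 0.7 -0.2  0.4]
```

```bash
python3 -m jog '[[[-1,-1,-3],0],[[-1,-4,-6],0],[[0,-8,-9],0],[[1,-11.5,-9],0],[[3,-13.9,-9],0],[[5,-13.9,-9],0],[[5,-13.9,-9],0],[[5,-13.9,-9],0]]' 6.2
python3 tgt.py -72.5 0.4 70 10; python3 - <<'E'
from mach import *
cam('wrist','w12');w=V('w12')
C=w.cloud();M=((C.reshape(-1,3)-np.r_[Q,0])@A*1e3).reshape(C.shape)
m=(M[...,2]>70)&(M[...,2]<79)&(M[...,0]>-115)&(M[...,0]<30)&(abs(M[...,1])<30)
P=M[m];print('flange top',len(P),P.min(0).round(1),P.max(0).round(1),np.median(P,0).round(1))
for x0 in range(-100,-20,10):
    q=P[(P[:,0]>x0)&(P[:,0]<x0+10)]
    if len(q):print(x0,q[:,1].min().round(1),q[:,1].max().round(1))
E
```

```text
t: 15.83
tool_pos: [0.479, -0.2184, 0.1324]
orientation: [0.3, 48.8, 6.7]
force: [-0.1, 0.6, 0.2]
width: 0.727
tcp now machine [-133.1    2.2  132.4] shift cm [ 9.69 -0.17  0.44] Rmach [[0.659, 0.005, 0.752], [-0.0, 1.0, -0.006], [-0.752, 0.004, 0.659]] F [-0.1  0.6  0.2]
flange top 2633 [-98.7 -29.8  70. ] [29.7 30.  76.5] [-59.4   0.3  75.4]
-100 -16.8 17.0
-90 -20.8 21.6
-80 -21.6 22.0
-70 -22.1 22.2
-60 -21.9 22.1
-50 -21.8 21.9
-40 -21.9 21.8
-30 -22.0 22.0
```

View pics/w12.png

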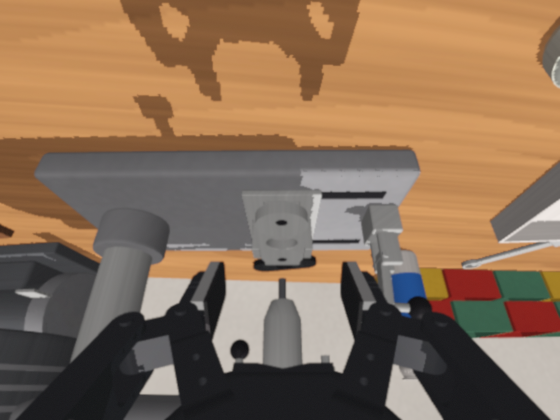

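```bash
python3 -m jog '[[[2,-0.2,0.3],0],[[4.5,-0.2,0.4],0],[[7,-0.2,0.4],0],[[8.8,-0.2,0.4],0],[[9.7,-0.2,0.4],0],[[9.7,-0.2,0.4],0],[[9.7,-0.2,0.4],0]]'
python3 tgt.py -72.5 0 70 10; python3 -c "
from h import *
cam('wrist','w13')"
```

```text
t: 16.47
tool_pos: [0.5462, -0.2128, 0.0644]
orientation: [0.0, 48.6, 6.5]
force: [-0.1, -0.4, 0.5]
width: 0.725
tcp now machine [-65.8  -0.1  64.4] shift cm [ 0.14  0.01 -0.14] Rmach [[0.661, 0.004, 0.751], [-0.002, 1.0, -0.003], [-0.751, 0.001, 0.661]] F [-0.1 -0.4  0.5]
```

View pics/w13.png

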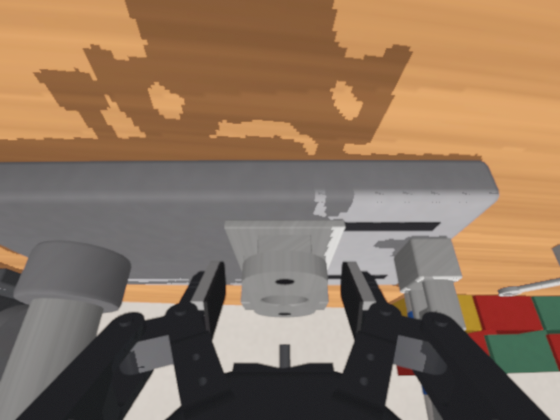

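Centred on the flange's free end; shift slightly and close.

```bash
python3 -m jog '[[[0.1,0,-0.1],0],[[0.1,0,-0.1],0],[[0.1,0,-0.1],0],[[0.1,0,-0.1],0],[[0.1,0,-0.1],0],[[0.1,0,-0.1],0],[[0.1,0,-0.1],0]]' 3 70
python3 tgt.py -72.5 0 70 10; python3 -m jog '[[[-0.2,0,0.2],0],[[-0.4,0,0.4],0],[[-0.6,0,0.55],0],[[-0.9,0,0.8],0],[[-0.9,0,0.8],0],[[-0.9,0,0.8],0]]'; python3 -c "
from h import *
cam('wrist','w14');cam('side','d14')"; python3 tgt.py -72.5 0 70 10
```

```text
t: 17.1
tool_pos: [0.5462, -0.2138, 0.0635]
orientation: [-0.0, 48.6, 6.4]
force: [-4.6, 0.8, 7.1]
width: 0.494
tcp now machine [-65.9  -1.1  63.5] shift cm [ 0.08  0.11 -0.07] Rmach [[0.662, 0.006, 0.75], [-0.004, 1.0, -0.004], [-0.75, -0.0, 0.662]] F [-4.6  0.8  7.1]
t: 17.6
tool_pos: [0.5463, -0.2137, 0.0747]
orientation: [0.0, 48.6, 6.4]
force: [-0.3, 0.2, -2.2]
width: 0.489
tcp now machine [-65.8  -0.9  74.4] shift cm [ 0.89  0.09 -0.79] Rmach [[0.661, 0.006, 0.751], [-0.003, 1.0, -0.005], [-0.751, 0.001, 0.661]] F [-0.3  0.  -1.9]
```

View pics/w14.png

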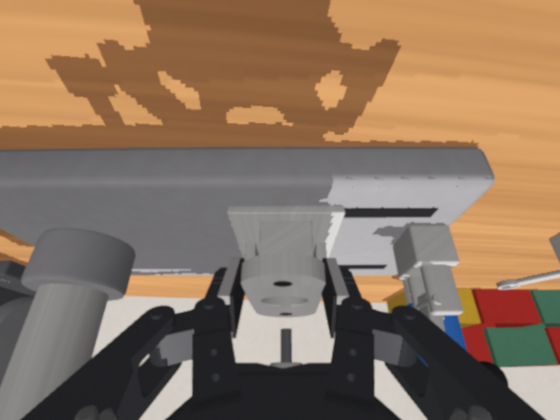

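```bash
cat > fl.py <<'E'
import sys
from mach import *
w=V(sys.argv[1]);st=ctrl.get_state()
C=w.cloud();Rm=w.T[:3,:3]@np.array(ctrl.calibration('wrist')['mount'])[:3,:3].T
M=((C.reshape(-1,3)-np.r_[Q,0])@A*1e3).reshape(C.shape)
t=w.T@np.linalg.inv(np.array(ctrl.calibration('wrist')['mount']));tc=w2m(t[:3,3])
# flange top expected near: z = tcp z +0.751*10+5, x from tcp-45..+90
z0=tc[2]+12.5
m=(abs(M[...,2]-z0)<6)&(M[...,0]>tc[0]-42)&(M[...,0]<tc[0]+88)&(abs(M[...,1]-tc[1])<20)
P=M[m];c=np.linalg.lstsq(np.c_[P[:,:2]-tc[:2],np.ones(len(P))],P[:,2],rcond=None)[0]
r=P[:,2]-np.c_[P[:,:2]-tc[:2],np.ones(len(P))]@c;k=abs(r)<1.5
P=P[k];c=np.linalg.lstsq(np.c_[P[:,:2]-tc[:2],np.ones(len(P))],P[:,2],rcond=None)[0]
print('tcp',tc.round(1),'n',len(P),'slope x,y deg',np.degrees(np.arctan(c[:2])).round(2),'top z at tcp',c[2].round(1),'rel min/max',(P.min(0)-tc).round(1),(P.max(0)-tc).round(1))
E
python3 fl.py w14;python3 fl.py w13
```

```text
tcp [-65.7  -1.   74.7] n 2850 slope x,y deg [-0.52 -0.03] top z at tcp 85.8 rel min/max [-32.  -20.    8.9] [82.7 20.  12. ]
tcp [-65.8  -0.1  64.4] n 3050 slope x,y deg [-0.07 -0.05] top z at tcp 75.1 rel min/max [-33.  -20.    8.6] [80.3 20.  11.6]
```

```bash
python3 -m jog '[[[-1.3,0,-1.5],0],[[-3.3,0,-3.7],0],[[-5.3,0,-6],0],[[-7.3,0,-8.3],0],[[-9,0,-9.5],0],[[-11.5,0,-7.5],0],[[-14,0,-5.5],0],[[-16.5,0,-3],0],[[-18.5,0,-1],0],[[-18.5,0,-1],0]]'
python3 st.py; python3 -c "
from h import *
cam('wrist','w15')";python3 fl.py w15; python3 go.py .4942 .1192 .11
```

```text
t: 18.53
tool_pos: [0.4187, -0.2302, 0.2125]
orientation: [-0.7, 48.4, 5.9]
force: [-0.2, -1.1, -2.1]
width: 0.493
18.53 [-62.56  -6.24 -37.1   41.09  38.13 -62.84] [ 0.4187 -0.2302  0.2125] F [-0.2 -1.1 -2.1] w 0.493
[[ 0.66  -0.111  0.743]
 [ 0.068  0.994  0.088]
 [-0.748 -0.008  0.664]]
tcp [-194.4   -2.5  212.5] n 2852 slope x,y deg [-0.29 -0.38] top z at tcp 223.6 rel min/max [-32.2 -20.    8.9] [82.6 20.  12.1]
shift cm [14.91 33.84  2.1 ] dist 0.37
```

View pics/w15.png

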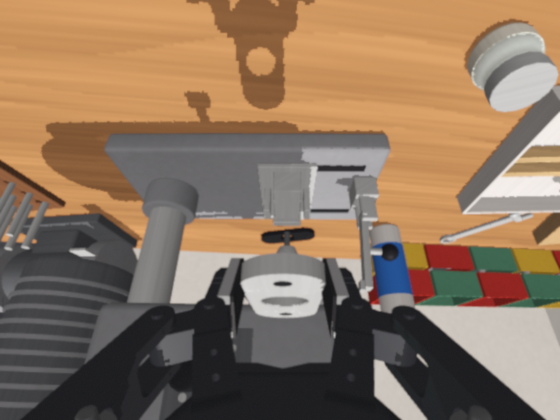

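```bash
python3 -m jog '[[[0.5,2,0.5],0],[[1.5,6,1.5],0],[[2,10,2],0],[[2.5,14,2.5],0],[[3,18,3],0],[[3.5,22,4],0],[[4.5,26,5],0],[[5.5,30,6],0],[[6.5,33,7.5],0],[[7,34,8],0]]' >/dev/null
python3 -m jog '[[[0,0,0],0],[[0,0,0],0],[[0,0,0],0]]' > /dev/null
python3 st.py; python3 go.py .4942 .1192 .11;  python3 -c "
from h import *
cam('wrist','w16')";python3 fl.py w16
```

```text
19.67 [  2.54 -11.98 -45.55  15.37   2.65  -2.96] [0.4829 0.1187 0.2051] F [ 0.  -1.1 -1.5] w 0.49
[[ 0.653 -0.113  0.749]
 [ 0.075  0.994  0.085]
 [-0.753  0.001  0.658]]
shift cm [ 7.91 -0.09 -5.41] dist 0.096
tcp [-90.  336.5 205.1] n 2793 slope x,y deg [-0.75  0.01] top z at tcp 216.2 rel min/max [-32.1 -20.    8.8] [82.7 20.  12.1]
```

View pics/w16.png

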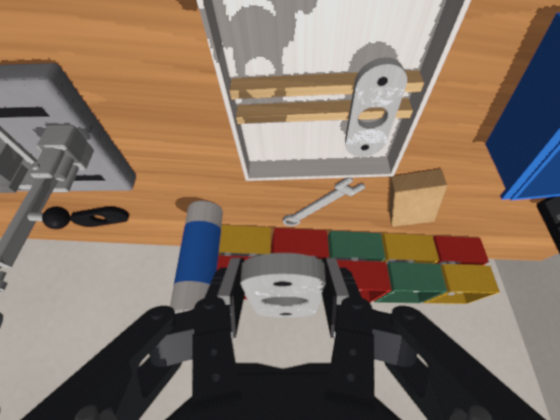

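```bash
cat > tray.py <<'E'
import sys
from mach import *
w=V(sys.argv[1]);C=w.cloud();hsv=cv2.cvtColor(w.p,cv2.COLOR_RGB2HSV)
m=(abs(C[...,2]-.0245)<.004)&(hsv[...,1]>70)&(C[...,0]>.44)&(C[...,0]<.6)&(C[...,1]>.04)&(C[...,1]<.3)
P=C[m];print('batten pts',len(P),'z',np.percentile(P[:,2],[10,50,90]).round(4))
yw=np.radians(9.3);ex=np.array([np.cos(yw),np.sin(yw)]);ey=np.array([-np.sin(yw),np.cos(yw)])
a=P[:,:2]@ex;b=P[:,:2]@ey
g=a>(np.percentile(a,5)+np.percentile(a,95))/2
for k in(g,~g):
    l=np.polyfit(b[k],a[k],1);print('slope deg',np.degrees(np.arctan(l[0])).round(2),'a mean',a[k].mean().round(4),a[k].min().round(4),a[k].max().round(4),'b',b[k].min().round(3),b[k].max().round(3))
mid=(a[g].mean()+a[~g].mean())/2;print('mid a',mid)
m=(abs(C[...,2]-.034)<.003)&(C[...,0]>.44)&(C[...,0]<.6)&(C[...,1]>.15)&(C[...,1]<.3)&(hsv[...,1]<40)
P=C[m];a=P[:,:2]@ex;b=P[:,:2]@ey;k=abs(a-mid)<.07
a,b=a[k],b[k];print('done flange a',a.min(),a.max(),'b',np.percentile(b,[0,2,98,100]).round(4))
E
python3 tray.py w16
python3 - <<'E'
import numpy as np
yw=np.radians(9.3);ex=np.array([np.cos(yw),np.sin(yw)]);ey=np.array([-np.sin(yw),np.cos(yw)])
c=np.array([.5128,.1621]);print('tray center a,b',c@ex,c@ey)
E
```

```text
batten pts 2873 z [0.0219 0.0238 0.0247]
slope deg 0.02 a mean 0.5496 0.5372 0.5567 b -0.013 0.169
slope deg -0.13 a mean 0.518 0.5128 0.5269 b -0.013 0.168
mid a 0.5337983306624758
done flange a 0.47370984014029416 0.6035717871043824 b [0.1028 0.1037 0.1714 0.1727]
tray center a,b 0.5322555907742657 0.07709887216773985
```

```bash
python3 go.py .4956 .1203 .030; python3 -m jog '[[[1.5,0,-1],0],[[4,0,-3],0],[[7,0,-5.5],0],[[10,0.1,-8],0],[[12,0.1,-9.3],0],[[13.2,0.1,-10],0],[[13.9,0.1,-10.5],0],[[13.9,0.1,-10.5],0],[[13.9,0.1,-10.5],0]]'; python3 go.py .4956 .1203 .0235;  python3 -c "
from h import *
cam('wrist','w17');cam('side','d17')";python3 fl.py w17
```

```text
shift cm [ 14.05   0.13 -10.61] dist 0.176
t: 20.47
tool_pos: [0.5102, 0.1235, 0.045]
orientation: [-0.1, 49.9, 6.1]
force: [-0.3, -0.5, -2.5]
width: 0.493
shift cm [ 0.69 -0.16 -2.52] dist 0.026
tcp [-62.3 338.1  45. ] n 1489 slope x,y deg [-2.57  0.34] top z at tcp 54.7 rel min/max [-33.  -20.    7.3] [29.4 19.9 12.1]
```

View pics/w17.png

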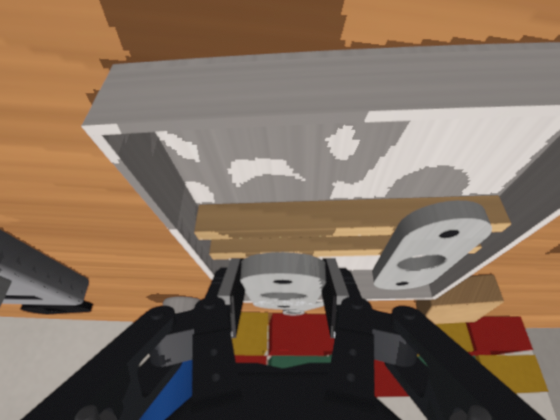

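View pics/d17.png

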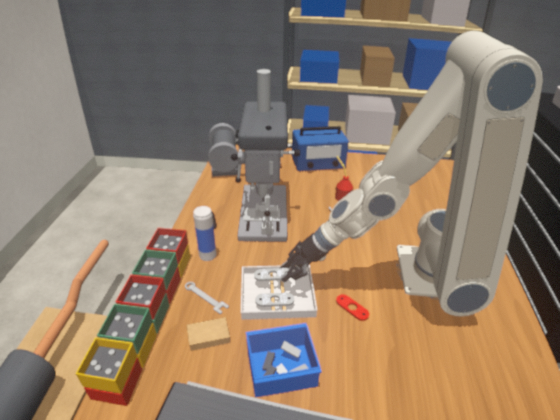

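```bash
cat > kin.py <<'E'
from h import *
from scipy.optimize import least_squares
D=[([55.542,14.85,1.189,76.416,0,81.257],[.2385,.4953,.2307]),
([58.04,44.39,66.1,111.67,.01,83.76],[.33568,.69613,.32355]),
([57.8,35.1,45.14,98.21,.13,83.5],[.3208,.6676,.308]),
([3.33,16.22,30.07,101.56,2.45,-3.67],[.5523,.1285,.4168]),
([2.07,12.78,39.23,111.62,2.61,-5.04],[.5024,.1152,.5066]),
([1.4,10.55,44.63,111.62,2.88,-5.35],[.5035,.1108,.563]),
([-.22,4.3,62.58,111.62,4.33,-5.28],[.4653,.1041,.7475]),
([-55.17,-8.6,11.02,86.82,35.52,-54.12],[.4437,-.1915,.5522]),
([-70,-4.51,-9.08,74.1,39.86,-71.97],[.399,-.2996,.3864]),
([-62.56,-6.24,-37.1,41.09,38.13,-62.84],[.4187,-.2302,.2125]),
([2.54,-11.98,-45.55,15.37,2.65,-2.96],[.4829,.1187,.2051])]
E=lambda a,ax:R.from_euler(ax,a,degrees=True).as_matrix()
def fk(j,p,s5=1):
    h,a0,L1,ox,L2,o3,lat,d5,ly,d6=p
    R1=E(j[0],'z')
    q=np.array([a0,lat,h])+E(j[1],'y')@[ox,0,L1]+E(j[1]-j[2],'y')@[L2,0,o3]
    R4=E(j[1]-j[2]+j[3],'y');q=q+R4@[d5,ly,0]
    R5=R4@E(s5*j[4],'z');q=q+R5@[d6,0,0]
    return R1@q,R1@R5@E(j[5],'x')
best=None
for s5 in(1,-1):
    r=least_squares(lambda p:np.concatenate([np.r_[(fk(j,p,s5)[0]-t),] for j,t in D]+[1e-3*(p-[.2,0,.4,0,.4,0,.06,.1,0,.3])]),[.2,0,.4,0,.4,0,.06,.1,0,.3])
    e=[np.linalg.norm(fk(j,r.x,s5)[0]-t)*1e3 for j,t in D]
    if best is None or sum(e)<best[2]: best=(r.x,s5,sum(e),e)
p,s5=best[:2]
if __name__=='__main__':
    print(p.round(4),s5,np.round(best[3],1));print(fk(D[8][0],p,s5)[1].round(3))
E
python3 kin.py
```

```text
[1.284e-01 1.000e-04 5.845e-01 0.000e+00 3.983e-01 2.950e-02 7.180e-02
 1.026e-01 1.180e-02 2.947e-01] 1 [0.  0.1 0.  0.1 0.1 0.1 0.  0.1 0.1 0.1 0.1]
[[ 0.654 -0.109  0.749]
 [ 0.077  0.994  0.077]
 [-0.753  0.008  0.658]]
```

```bash
cat > ik.py <<'E'
from kin import *
lo=np.array([-174.27,-52.1,-59.71,-110.17,-87.03,-180]);hi=np.array([174.27,104.24,78.15,111.67,83.33,180])
def ik(t,Rm,j0,lim=True):
    def f(j):
        q,Rq=fk(j,p,s5);return np.r_[(q-t)*10,R.from_matrix(Rm.T@Rq).as_rotvec()]
    b=(lo,hi) if lim else (-np.full(6,200.),np.full(6,200.))
    r=least_squares(f,np.clip(j0,b[0]+.01,b[1]-.01),bounds=b,x_scale=10);return r.x,np.linalg.norm(r.fun)
def Rlean(t,az=6.6): return E(az,'z')@E(90-t,'y')
E
python3 - <<'E'
from ik import *
yw=np.radians(6.6);exm=np.array([np.cos(yw),np.sin(yw),0])
for c in((.5207,.1233),(.5285,.1246)):
  for t in(41,38,35,30,25,20,10,0):
    Rm=Rlean(t);g=np.r_[c,.029]-exm*.032
    for up in(0,.15):
        j,e=ik(g+Rm[:,0]*.010+[0,0,up],Rm,[2.5,-12,-45,15,2.6,-3],False);print(c,t,up,j.round(1),e.round(5),'viol' if ((j<lo)|(j>hi)).any() else 'ok')
E
```

```text
(0.5207, 0.1233) 41 0 [  2.7  11.5 -64.7 -27.1   2.5  -2.9] 0.0 viol
(0.5207, 0.1233) 41 0.15 [  2.7  -8.1 -48.5   8.7   2.5  -2.9] 0.0 ok
(0.5207, 0.1233) 38 0 [  2.9  10.3 -61.6 -19.8   2.3  -2.9] 0.0 viol
(0.5207, 0.1233) 38 0.15 [  2.9  -7.3 -45.7  13.7   2.3  -2.9] 0.0 ok
(0.5207, 0.1233) 35 0 [  3.    9.5 -58.6 -13.    2.1  -2.9] 0.0 ok
(0.5207, 0.1233) 35 0.15 [  3.   -6.4 -42.9  18.6   2.1  -2.9] 0.0 ok
(0.5207, 0.1233) 30 0 [  3.2   9.2 -53.6  -2.8   1.7  -2.9] 0.0 ok
(0.5207, 0.1233) 30 0.15 [  3.2  -4.5 -38.3  26.3   1.7  -2.9] 0.0 ok
(0.5207, 0.1233) 25 0 [  3.4   9.7 -48.8   6.5   1.3  -2.9] 0.0 ok
(0.5207, 0.1233) 25 0.15 [  3.4  -2.3 -33.7  33.6   1.3  -2.9] 0.0 ok
(0.5207, 0.1233) 20 0 [  3.6  10.9 -44.1  15.    1.   -2.8] 0.0 ok
(0.5207, 0.1233) 20 0.15 [  3.6   0.2 -29.3  40.6   1.   -2.8] 0.0 ok
(0.5207, 0.1233) 10 0 [  3.9  14.6 -34.9  30.5   0.5  -2.6] 0.0 ok
(0.5207, 0.1233) 10 0.15 [  3.9   5.7 -20.5  53.8   0.5  -2.6] 0.0 ok
(0.5207, 0.1233) 0 0 [  4.2  19.6 -25.9  44.6   0.   -2.4] 0.0 ok
(0.5207, 0.1233) 0 0.15 [  4.2  11.9 -12.   66.1   0.   -2.4] 0.0 ok
(0
[... 395 characters left out ...]
2.   -2.8] 0.0 ok
(0.5285, 0.1246) 30 0 [  3.4   9.8 -52.7  -2.5   1.6  -2.8] 0.0 ok
(0.5285, 0.1246) 30 0.15 [  3.4  -3.7 -37.5  26.2   1.6  -2.8] 0.0 ok
(0.5285, 0.1246) 25 0 [  3.5  10.4 -47.9   6.7   1.3  -2.8] 0.0 ok
(0.5285, 0.1246) 25 0.15 [  3.5  -1.5 -33.   33.6   1.3  -2.8] 0.0 ok
(0.5285, 0.1246) 20 0 [  3.7  11.5 -43.2  15.3   1.   -2.7] 0.0 ok
(0.5285, 0.1246) 20 0.15 [  3.7   0.9 -28.5  40.6   1.   -2.7] 0.0 ok
(0.5285, 0.1246) 10 0 [  4.   15.3 -33.9  30.9   0.4  -2.5] 0.0 ok
(0.5285, 0.1246) 10 0.15 [  4.    6.5 -19.6  53.9   0.4  -2.5] 0.0 ok
(0.5285, 0.1246) 0 0 [  4.3  20.2 -24.8  45.    0.   -2.3] 0.0 ok
(0.5285, 0.1246) 0 0.15 [  4.3  12.6 -11.   66.4   0.   -2.3] 0.0 ok
```

```bash
python3 st.py; python3 -m jog '[[[-0.8,0,0.7],0],[[-1.6,0,1.4],0],[[-2,0,1.6],0]]' >/dev/null; python3 st.py
python3 -m jog '[[[-2,0,-3],0],[[-5,0,-6],0],[[-8,0,-9],0]]' ; python3 st.py
```

```text
20.57 [  3.55   8.13 -59.68 -18.02   1.7   -2.08] [0.5103 0.1242 0.046 ] F [ 0.9  0.8 -2.7] w 0.492
[[ 0.642 -0.109  0.759]
 [ 0.07   0.994  0.083]
 [-0.763 -0.001  0.646]]
20.82 [  3.62   4.21 -57.13 -11.71   1.7   -2.07] [0.5103 0.1248 0.0733] F [ 0.2  0.1 -2.2] w 0.488
[[ 0.644 -0.11   0.757]
 [ 0.07   0.994  0.084]
 [-0.762 -0.001  0.648]]
t: 21.07
tool_pos: [0.4252, 0.1214, 0.1034]
orientation: [-0.3, 51.6, 5.9]
force: [0.3, 0.1, -2.3]
width: 0.491
21.07 [  4.38  -8.5  -59.7    0.37   0.96  -1.52] [0.4252 0.1214 0.1034] F [ 0.3  0.1 -2.3] w 0.491
[[ 0.618 -0.108  0.778]
 [ 0.064  0.994  0.086]
 [-0.783 -0.003  0.622]]
```

```bash
python3 -m jog '[[[0,0,-4],0],[[0,0,-8],0]]' >/dev/null; python3 st.py; python3 -m jog '[[[0.5,0,-4],0],[[1,0,-8],0]]' >/dev/null; python3 st.py
```

```text
21.23 [  6.78 -11.18 -59.7    4.89  -0.83   0.38] [0.3972 0.1271 0.1039] F [ 0.5 -0.1 -2.4] w 0.491
[[ 0.593 -0.104  0.798]
 [ 0.056  0.995  0.088]
 [-0.803 -0.008  0.596]]
21.4 [ 10.13 -12.61 -59.7    8.52  -3.1    3.18] [0.3714 0.1351 0.0996] F [ 0.8  0.  -2.1] w 0.486
[[ 0.565 -0.1    0.819]
 [ 0.046  0.995  0.09 ]
 [-0.824 -0.013  0.566]]
```

```bash
python3 -m jog '[[[0.5,0,-4],0]]' >/dev/null; python3 st.py; python3 -c "
from h import *
cam('wrist','w18')"; python3 - <<'E'
from mach import *
w=V('w18');T=w.T@np.linalg.inv(np.array(ctrl.calibration('wrist')['mount']))
C=(w.cloud()-T[:3,3])@T[:3,:3]*1e3 # tool coords
# flange surface: bright gray between fingers
m=(abs(C[...,1])<19)&(C[...,0]>-40)&(C[...,0]<80)&(C[...,2]>-60)&(C[...,2]<75)&(w.d>0)&(w.d<.26)
P=C[m]
import random
best=None;rng=np.random.default_rng(0)
for _ in range(400):
    q=P[rng.choice(len(P),3,False)];n=np.cross(q[1]-q[0],q[2]-q[0]);n/=np.linalg.norm(n)+1e-9
    k=abs((P-q[0])@n)<.8
    if best is None or k.sum()>best.sum(): best=k
q=P[best];c=q.mean(0);n=np.linalg.svd(q-c)[2][2]
N=T[:3,:3]@n;N*=np.sign(N[2]);print(len(q),'normal world',N.round(4),'tilt deg',np.degrees(np.arccos(N[2])).round(2))
W=q/1e3@T[:3,:3].T+T[:3,3];print('z range',W[:,2].min(),W[:,2].max(),'extent rel tcp',(W-T[:3,3]).min(0),(W-T[:3,3]).max(0))
E
```

```text
21.48 [ 12.62 -13.55 -59.64  10.97  -4.71   5.37] [0.354  0.1401 0.0975] F [ 0.7  0.2 -2.8] w 0.489
[[ 0.547 -0.097  0.832]
 [ 0.038  0.995  0.091]
 [-0.836 -0.018  0.548]]
2058 normal world [0.2088 0.0233 0.9777] tilt deg 12.13
z range 0.0898917513732195 0.11445806679008748 extent rel tcp [-0.03075027 -0.02033555 -0.00761238] [0.08223481 0.02495539 0.01695394]
```

View pics/w18.png

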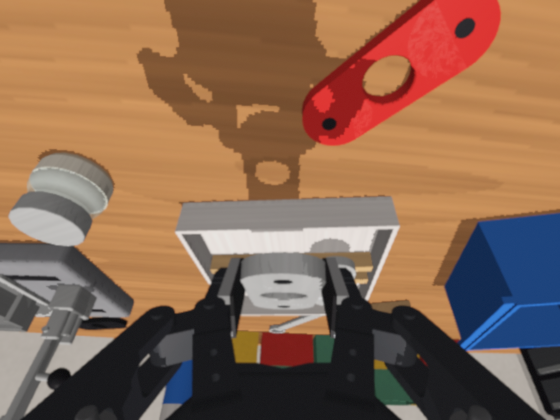

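```bash
python3 go.py .495 .1206 .06; python3 -m jog '[[[1,0,1.5],0],[[3,-0.4,4],0],[[5,-0.8,7],0],[[7,-1.2,9],0],[[8.5,-1.6,9.2],0],[[9.5,-2,9.4],0],[[10.1,-2.2,9.5],0],[[10.1,-2.2,9.5],0],[[10.1,-2.2,9.5],0]]'; python3 go.py .495 .1206 .0206;python3 st.py; python3 -c "
from h import *
cam('wrist','w19')"
```

```text
shift cm [10.8  -3.29  9.86] dist 0.15
t: 22.28
tool_pos: [0.4896, 0.1306, 0.0638]
orientation: [-1.9, 57.0, 4.0]
force: [-0.5, -0.5, -2.5]
width: 0.489
shift cm [ 3.88 -0.97 -2.  ] dist 0.045
22.28 [  6.13   3.75 -52.48   0.76  -1.17  -0.09] [0.4896 0.1306 0.0638] F [-0.5 -0.5 -2.5] w 0.489
[[ 0.544 -0.097  0.834]
 [ 0.038  0.995  0.091]
 [-0.838 -0.018  0.545]]
```

View pics/w19.png

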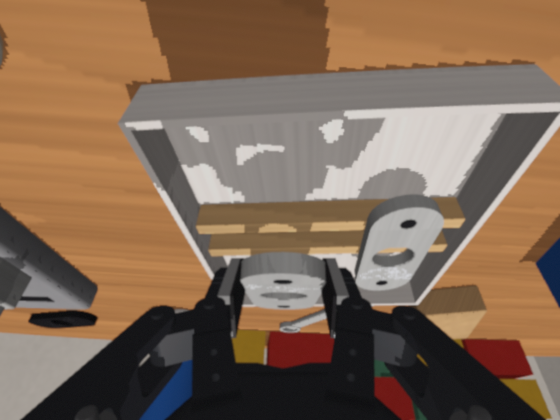

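```bash
python3 go.py .495 .1206 .034; python3 -m jog '[[[0.3,-0.6,0.2],0],[[1,-1,-0.2],0],[[2,-1,-0.8],0],[[2.7,-1,-1.2],0],[[2.7,-1,-1.2],0],[[2.7,-1,-1.2],0]]'; python3 go.py .495 .1206 .0206; python3 -c "
from h import *
cam('wrist','w20');cam('scene','s20')"
```

```text
shift cm [ 2.78 -1.01 -1.29] dist 0.032
t: 22.83
tool_pos: [0.4959, 0.1206, 0.0351]
orientation: [-1.9, 56.9, 4.0]
force: [-0.5, -0.8, -2.9]
width: 0.487
shift cm [ 1.17  0.03 -0.87] dist 0.015
```

View pics/w20.png

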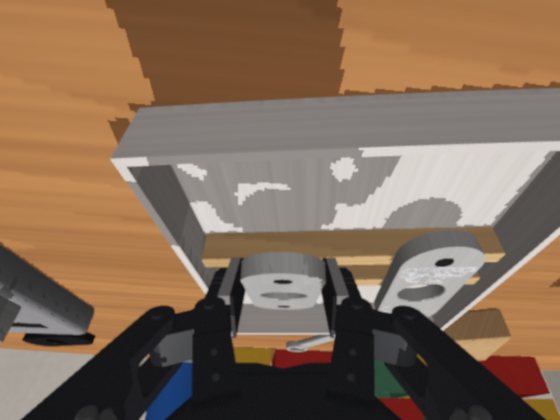

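```bash
python3 -m jog '[[[0.1,0,-0.07],0],[[0.2,0,-0.15],0],[[0.3,0,-0.22],0],[[0.4,0,-0.3],0],[[0.5,0,-0.37],0],[[0.5,0,-0.37],0]]' 3 30; python3 -m jog '[[[0.1,0,-0.07],0],[[0.2,0,-0.15],0],[[0.3,0,-0.22],0],[[0.3,0,-0.22],0]]'; python3 go.py .495 .1206 .0206; python3 -c "
from h import *
cam('wrist','w21')"; python3 fl.py w21
```

```text
t: 23.43
tool_pos: [0.4965, 0.1207, 0.0296]
orientation: [-1.9, 56.8, 4.0]
force: [-3.7, -0.0, 10.0]
width: 0.493
t: 23.77
tool_pos: [0.4961, 0.1207, 0.0258]
orientation: [-1.9, 56.8, 4.0]
force: [-2.6, -0.3, 5.7]
width: 0.49
shift cm [ 0.37  0.01 -0.38] dist 0.005
tcp [-76.6 336.9  25.8] n 3309 slope x,y deg [-3.33 -0.34] top z at tcp 36.8 rel min/max [-31.1 -20.    6.5] [79.  20.  13.3]
```

View pics/w21.png

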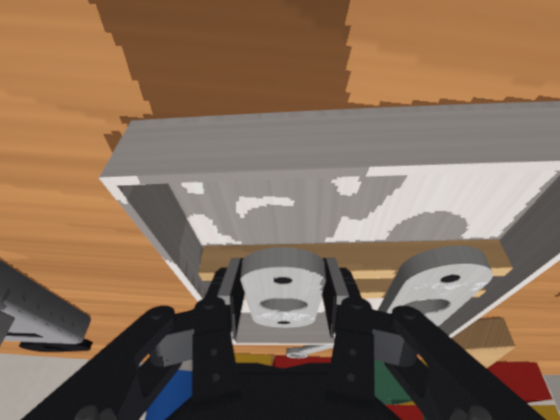

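```bash
python3 -m jog '[[[0.08,0,-0.06],0],[[0.15,0,-0.1],0],[[0.22,0,-0.15],0],[[0.22,0,-0.15],0],[[0.22,0,-0.15],0]]';python3 -c "
from h import *
cam('wrist','w22')"; python3 fl.py w22
```

```text
t: 24.23
tool_pos: [0.496, 0.1206, 0.0232]
orientation: [-1.9, 56.8, 4.0]
force: [-5.3, 0.6, 9.8]
width: 0.495
tcp [-76.7 336.9  23.2] n 4155 slope x,y deg [-1.04 -0.42] top z at tcp 34.9 rel min/max [-31.5 -20.    9.3] [85.6 20.  12.9]
```

```bash
python3 -m jog '[[[0.04,0,-0.03],0],[[0.08,0,-0.06],0],[[0.08,0,-0.06],0],[[0.08,0,-0.06],0]]';python3 -c "
from h import *
cam('wrist','w23')"; python3 fl.py w23; python3 -m jog '[[[0,0,0],0],[[0,0,0],0],[[0,0,0],0],[[0,0,0],0]]' 5.2; python3 -c "
from h import *
cam('wrist','w24')"; python3 fl.py w24
```

```text
t: 24.62
tool_pos: [0.496, 0.1207, 0.0223]
orientation: [-1.9, 56.8, 4.1]
force: [-4.0, 1.8, 9.1]
width: 0.494
tcp [-76.7 337.   22.3] n 4299 slope x,y deg [-0.15 -0.08] top z at tcp 34.2 rel min/max [-31.3 -20.    9.8] [84.6 20.  12.8]
t: 25.0
tool_pos: [0.4951, 0.1204, 0.0211]
orientation: [-1.9, 57.0, 4.0]
force: [-0.8, 0.1, -0.0]
width: 0.61
tcp [-77.6 336.8  21.1] n 3997 slope x,y deg [ 0.17 -0.04] top z at tcp 34.0 rel min/max [-30.3 -20.   10.4] [87.1 20.  13.8]
```

View pics/w24.png

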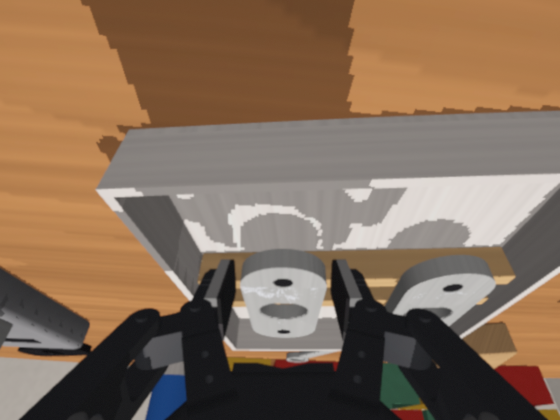

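```bash
python3 -m jog '[[[-0.5,0,0],0],[[-1.5,0,0],0],[[-3,0,0],0],[[-6,0,0],0],[[-10,0,0],0],[[-13,0,0],0],[[-16,0,0],0],[[-17,0,0],0],[[-17,0,0],0]]';python3 -c "
from h import *
cam('wrist','w25');cam('scene','s25');cam('side','d25')
import cv2
for n,b in(('s25',(150,400,60,330)),('d25',(170,400,90,400))):
    im=cv2.imread('pics/%s.png'%n)[b[2]:b[3],b[0]:b[1]];f=2.1 if n[0]=='s' else 1.9
    cv2.imwrite('pics/%sc.png'%n,cv2.resize(im,None,fx=f,fy=f,interpolation=cv2.INTER_CUBIC))
"
```

```text
t: 25.8
tool_pos: [0.4025, 0.1141, 0.1668]
orientation: [-1.9, 56.6, 4.0]
force: [0.2, -0.5, -0.1]
width: 0.609
```

View pics/w25.png

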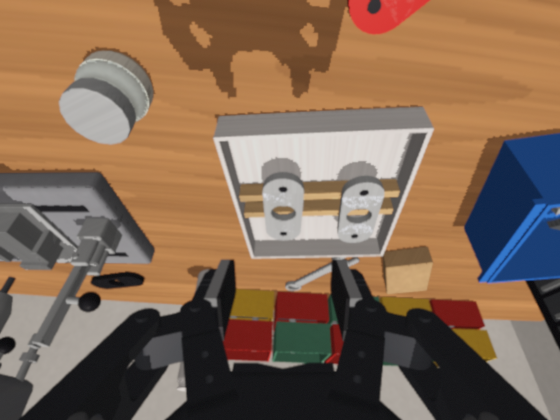

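View pics/s25c.png

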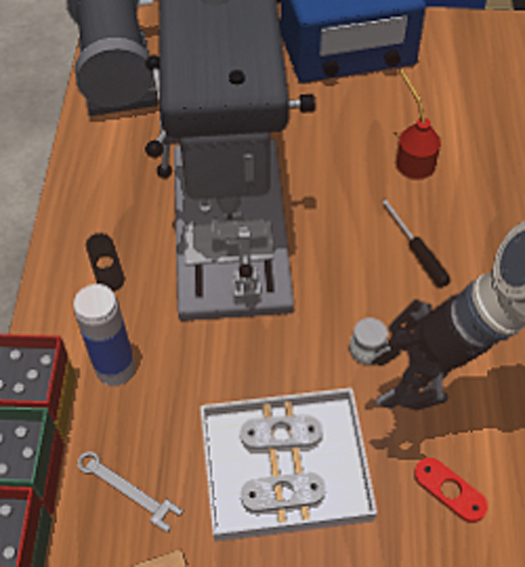

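View pics/d25c.png

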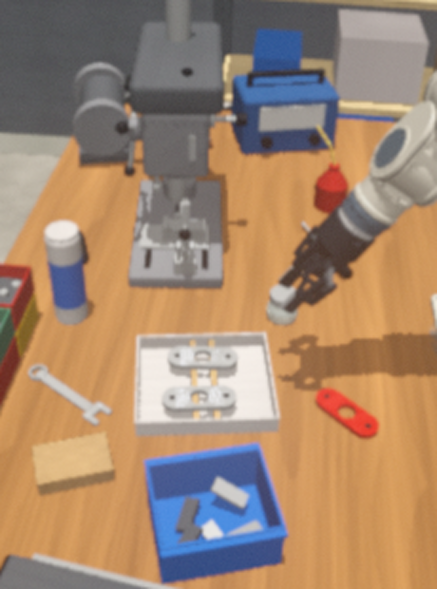

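```bash
python3 - <<'E'
from mach import *
s=V('s25')
for e in(0,14,28): print(e,s.proj(m2w((-106-e,-70,262)))[0].round(1))
C=s.cloud();M=((C.reshape(-1,3)-np.r_[Q,0])@A*1e3).reshape(C.shape)
m=(abs(M[...,1]+70)<18)&(abs(M[...,2]-264)<16)&(M[...,0]<-88)&(M[...,0]>-170)&(s.p.max(2)<60)
v,u=np.nonzero(m);print('knob px',u.min(),u.max(),v.min(),v.max())
a=V('scene0').p.astype(int);b=s.p.astype(int);d=abs(a-b).max(2)>40
d=d.astype(np.uint8);n,l,st,ce=cv2.connectedComponentsWithStats(d)
print([ (st[i].tolist()) for i in range(1,n) if st[i,4]>12])
E
python3 - <<'E'
from h import *
a=cv2.imread('pics/scene0.png')[270:330,240:340];b=cv2.imread('pics/s25.png')[270:330,240:340]
print('done-flange area max mean diff',np.abs(a.astype(int)-b)[10:35,25:65].mean())
E
```

```text
0 [290.5 109.5]
14 [295.1 109.2]
28 [299.6 109. ]
knob px 293 299 105 112
[[324, 90, 236, 189, 14552], [287, 105, 6, 9, 48], [295, 105, 6, 9, 45], [373, 143, 187, 277, 23349], [296, 154, 4, 5, 17], [284, 162, 6, 9, 27], [263, 168, 6, 8, 34], [263, 179, 8, 16, 73], [447, 200, 14, 21, 80], [414, 211, 22, 50, 509], [472, 228, 13, 5, 36], [452, 237, 43, 20, 467], [264, 258, 40, 18, 310], [430, 259, 9, 12, 79], [450, 258, 8, 12, 59], [472, 261, 18, 10, 33], [458, 273, 6, 6, 17]]
done-flange area max mean diff 4.942
```

```bash
python3 -c "
from station import ctrl
print(ctrl.close_job())"
```

```text
the job is handed in; nothing more can be done
None
```

The job is done and handed in at about 26 s. I did it in the order asked: selector to neutral, hold-down finger up, then the flange out and onto the battens.

**Last checks**
- **Selector:** the wrist camera showed the knob 14 mm further out after the pull. In the last scene picture it sits at column 296. The model puts neutral at 295, in at 290.5 and out at 299.6.
- **Hold-down finger:** it stands up on its own and showed upright in the last pictures.
- **Flange:** after release its tilt measured under 0.2° and its top was 34 mm above the bench, as it should be on the battens. It lies beside the finished flange, spanning both battens.
- **Bystanders:** comparing the scene picture before and after shows changes only at the arm and its shadow, the selector, the finger and the flange. The finished flange has not moved.
- **Force:** the gripper was clear of everything, with no contact force, when I handed in.

**What did not go to plan**
- **Leaning the tool:** the moves allow no tilt, so I got the lean by pushing against the arm's reach limits in small steps.
- **Flipping the finger:** as it swung over, it pressed on a gripper fingertip with about 27 N until I backed off.
- **Laying the flange:** with the full 41° lean, one joint reached its limit before the flange was down. I reduced the lean, which tipped the flange about 12° nose-down, then lowered it onto the far batten and let it turn flat in a light grip. The highest reading I took there was about 11 N.
- **Alignment:** I did not turn the flange to match the tray, so its long axis is about 3 to 4° off the tray's.

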